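# Clear the weighing bench into the wash-up tote and trays

## Robot

A 6-joint arm with a two-finger parallel gripper is mounted at the origin on the work surface. World frame = base frame: x ahead of the robot, y to its left, z up, the work surface at z = 0. Lengths are in mm, angles in rad, forces in N, time in s.
With the tool pointing down it reaches from about 325 to 900 mm from the base axis. Payload 3.5 kg.
Tool frame: the origin (TCP) lies where the fingers leave the gripper's body, on its centre line; the fingertips stand 73 mm ahead of it and the grasp point (between the pads) lies 54 mm ahead of it; y points along the fingers, z is the direction in which the jaws open and shut, and the axes are right-handed (so a half turn about y gives the same grasp; the last joint's range is limited). The gripper opens to 85 mm and grips with 20 to 120 N. Pads are 22 mm wide; open, the fingers measure 114 mm over their backs; the gripper's body (76 mm by 85 mm) begins 54 mm behind the grasp point. The pads swing forward as they close: fully open they stand 13 mm farther back than shut.
Start: joints at [1.153, 0.276, -0.026, 1.268, 0, 1.467], TCP at [193.523, 594.282, 303.913] pointing down, gripper open.
Joint ranges: [-3.12, 3.12], [-0.85, 1.88], [-1.08, 1.24], [-1.95, 2.15], [-1.57, 1.53], [-3.14, 3.14]. Speed limits (rad/s): [2.57, 2.57, 3.14, 3.14, 3.14, 3.14].

## Interface

Orientations are given as a 3x3 rotation matrix whose columns are the frame's x, y, z axes.
In Python, from plant import state, snapshot, camera_info, hand_in, cut_out, spot_point gives the robot as it stands.
- The arm moves only by the tool jog_arm, never from a script. Its argument "commands" is a list of rows, each a list of 3 entries, a list of its own where there are three numbers: the shift along the tool's x, y, z in mm, then the turn, a rotation vector about the tool's x, y, z in rad, then the finger opening in mm, from 0 to 85.4. In form: [[[dx, dy, dz], [ax, ay, az], hand], ...]. A call has 1 to 5 rows; each row shifts and turns the commanded pose from where the row before left it, along the tool's axes as they then stand; what a row does not reach is not made up. A row lasts 1/12 s, in which the tool goes at most 41.7 mm and 7.16 degrees, less where a joint would pass 70% of its speed; a pose out of reach is approached as far as the arm can. A call with a gripper value outside its range is refused whole. The fingers move at their own pace and stop on an object; "force" is the grip in N (left out, the last holds). Time passes only in rows, so rows that do not move let the fingers close. It gives the time, the measured TCP pose, the force and the opening at its end, in the units of the state.
- state(): the state, without advancing time (a new reading comes with each control period).
- snapshot(name): name is "scene" or "top"; returns the picture (384x512x3 uint8, red, green, blue); there is no depth.
- camera_info(name): a dict with "fx", "fy", "cx", "cy" (pixels), "view" (4x4, takes a point from world to camera coordinates). Camera axes: x right, y down, z forward; pixel columns grow to the right and rows downward; lengths in mm; the calibration is good to about 2 mm. A picture is of the moment at which its call begins. camera_info takes no time and is no camera call.
- hand_in(): hands the job in, once; it reports no verdict.
Trained networks look in the newest picture that a camera, given by its name, has taken for a name from the list of things; names that differ only in an ending like _2 or _b are one class to them, and where a whole thing is asked for, a point or a joint stands for the part that bears it (a point fixed in the world has none). Each returns a list of dicts, best first, with "p" (0 to 1); they miss things now and then, are a little off and sometimes report something else, mostly with a low value. They report only what shows in the picture. A call takes as long as a camera call. They do not tell look-alikes from the thing itself.
- cut_out(label, camera): "mask" (384x512 bool, what is visible of it) and "location" ([column, row] in pixels, amid what is visible of it).
- spot_point(label, camera): "location" ([column, row] in pixels: a listed point, or the origin of a listed thing).
The state is a dict: "t": time; "joint_positions": joint angles; "joint_velocities": joint speeds; "joint_efforts": joint torques, N m; "eef_pos": TCP position; "tcp_rot": TCP orientation; "wrist_force": force on the tool from outside, world axes, zero at the start; "wrist_torque": the same for the moment, N m; "opening": finger opening in mm.
Only numpy, scipy, OpenCV 4.12 (cv2) and the standard library are available. Lean on these libraries where they do the work, as an engineer would, in place of code of your own. Each camera call takes 0.05 s, during which the arm holds its last target.

## Task

Clear up after weighing: take the tray puller from its pad, hook it over the front lip of the grey wash-up tote and draw the tote right out from under the wire shelf, without touching the tote with the gripper while it is still under there. Lay the used spatulas and scoop in the tote, stand the closed jars upright in the white plastic tray and the crucibles upright in the steel tray with the handles, and finish with the puller standing level on its pad again. Leave the amber bottle, the timer and the weight box where they are.

Things in the scene. Friction and masses are not known exactly. Their poses are not given: they have to be found in the camera images.
- tote: Wash-up tote: grey open plastic box, 180 x 180 mm, 60 mm tall, walls and floor 4 mm; a 5 mm thick rim turns out 7 mm all round (194 mm over the rim). About 0.35 kg, slides on the bench. Origin: bench level, middle of its front wall's outer face; +x runs to its back, whose rim ends 187 mm away. Starts under the shelf, its lip 20 to 45 mm behind the shelf's front edge.
- tote_lip (a point): Middle of the tote's front lip: on the inner face of its front wall at rim height (60 mm above the bench). Axes as the tote.
- shelf: Low white wire bench shelf, fixed, 270 mm deep (x) by 400 mm wide (y), open in front and behind, on thin corner legs; wires 126 to 134 mm above the bench, small bottles on top near both ends. Origin: on the bench under the middle of its front edge (the edge towards the robot); +x runs to its back.
- puller: Tray puller standing level on hook and heel, 205 mm long, 0.18 kg. Black handle centred on the origin: 115 long (x), 24 wide, 22 to 48 mm above the feet. A steel bar 18 wide (28 to 33 mm above the feet) runs forward to the hook: a turned-down plate 60 wide, 4 thick. A like plate at the rear is the heel. Origin: at feet level under the handle's middle; +x to the hook, z up.
- puller_hook (a point): Lower edge of the hook plate's rear face (the face that bears on the lip): 130 mm ahead of the handle's middle, at feet level. Axes as the puller.
- puller_heel (a point): Lower edge of the heel plate, 67 mm behind the handle's middle, at feet level.
- pad: The puller's thin bench pad (white with a blue edge) lying flat on the bench in front of the shelf, 160 mm (x) by 280 mm (y), no thickness to speak of. Origin: its centre. Long side along y.
- jar_tray: White plastic tray, fixed, 140 x 140 mm outside, 22 mm tall, walls and floor 4 mm. Origin: centre of its underside.
- crucible_tray: Stainless-steel tray with a bail handle on two sides, fixed, 140 x 140 mm outside, 22 mm tall, walls and floor 4 mm; the thin handles stand out at its +y and -y sides. Origin: centre of its underside.
- spatula_a: Lab spatula lying flat, 135 mm long along x: white plastic handle 80 mm long, 16 mm wide, 14 mm tall towards -x, a flat steel blade 18 mm wide, 3 mm thick towards +x, 45 g. Origin: under the middle of its length; z up. May be absent.
- spatula_a_grip (a point): Point in the handle of spatula_a near its balance, 20 mm behind the middle of its length, 7 mm above its underside. Axes as the tool.
- spatula_b: Lab spatula lying flat, 135 mm long along x: white plastic handle 80 mm long, 16 mm wide, 14 mm tall towards -x, a flat steel blade 18 mm wide, 3 mm thick towards +x, 45 g. Origin: under the middle of its length; z up. May be absent.
- spatula_b_grip (a point): Point in the handle of spatula_b near its balance, 20 mm behind the middle of its length, 7 mm above its underside. Axes as the tool.
- scoop: Lab scoop lying flat, 135 mm long along x: white plastic handle 80 mm long, 16 mm wide, 14 mm tall towards -x, a 22 mm wide steel scoop, 15 mm tall towards +x, 45 g. Origin: under the middle of its length; z up. May be absent.
- scoop_grip (a point): Point in the handle of scoop near its balance, 20 mm behind the middle of its length, 7 mm above its underside. Axes as the tool.
- jar_a: Closed white plastic jar with a ribbed screw cap, standing, diameter 48 mm, 66 mm tall, cap from 50 mm up, about 90 g. Origin: centre of its underside, z up. May be absent.
- jar_b: Closed white plastic jar with a ribbed screw cap, standing, diameter 48 mm, 66 mm tall, cap from 50 mm up, about 90 g. Origin: centre of its underside, z up. May be absent.
- jar_c: Closed white plastic jar with a ribbed screw cap, standing, diameter 48 mm, 66 mm tall, cap from 50 mm up, about 90 g. Origin: centre of its underside, z up. May be absent.
- crucible_a: Porcelain crucible, open white cup, standing, 45 mm tall, diameter 46 mm over its straight upper part (from 26 mm up), narrowing to 30 mm at the foot, wall 3 mm, 70 g. Origin: centre of its underside, z up. May be absent.
- crucible_b: Porcelain crucible, open white cup, standing, 45 mm tall, diameter 46 mm over its straight upper part (from 26 mm up), narrowing to 30 mm at the foot, wall 3 mm, 70 g. Origin: centre of its underside, z up. May be absent.
- amber_bottle: Small amber bottle with a black cap, diameter 36 mm, 60 mm tall; not part of the job. Origin: centre of its underside.
- timer: Flat white bench timer, 62 x 70 x 18 mm; not part of the job. Origin: centre of its underside.
- weight_box: Wooden box of calibration weights, 60 x 90 x 30 mm; not part of the job. Origin: centre of its underside.
Mind the look-alikes: they are no part of the job. What is shaped like the crucible_tray but green is not meant.

How it is judged (in metres and radians):
On the way, in this order (a step that is already met when the one before it is completed fails the run):
1. the puller's hook is down inside the tote's front lip (within 60 mm of it) while the tote is still under the shelf (not (x of tote in the frame of shelf below -0.177 m) and x of puller_hook in the frame of tote between -0.002 and 0.064 m and y of puller_hook in the frame of tote between -0.08 and 0.08 m and z of puller_hook in the frame of tote between 0.002 and 0.056 m), for 0.1 s.
2. the tote is right out: its back rim no more than 10 mm behind the shelf's front edge (x of tote in the frame of shelf below -0.177 m), for 0.2 s.
At the end, for the whole second after the job is handed in: Tote flat, its back rim at most 10 mm behind the shelf front edge; all spatulas and the scoop lying in it (not bridging its rim); jars and crucibles upright (0.15 rad) on the floor of their trays; puller level on the bench, hook and heel on its pad (10 mm over allowed); all at rest (x of tote in the frame of shelf below -0.177 m and angle between tote's own z axis and vertical below 0.08 rad and linear speed of each of tote, spatula_a, spatula_b, scoop, jar_a, jar_b, jar_c, crucible_a, crucible_b, puller below 0.02 m/s and x of spatula_a_grip in the frame of tote between 0.002 and 0.178 m and y of spatula_a_grip in the frame of tote between -0.088 and 0.088 m and x of spatula_a in the frame of tote between 0.015 and 0.165 m and y of spatula_a in the frame of tote between -0.086 and 0.086 m and z of spatula_a in the frame of tote between -0.01 and 0.045 m and x of spatula_b_grip in the frame of tote between 0.002 and 0.178 m and y of spatula_b_grip in the frame of tote between -0.088 and 0.088 m and x of spatula_b in the frame of tote between 0.015 and 0.165 m and y of spatula_b in the frame of tote between -0.086 and 0.086 m and z of spatula_b in the frame of tote between -0.01 and 0.045 m and x of scoop_grip in the frame of tote between 0.002 and 0.178 m and y of scoop_grip in the frame of tote between -0.088 and 0.088 m and x of scoop in the frame of tote between 0.015 and 0.165 m and y of scoop in the frame of tote between -0.086 and 0.086 m and z of scoop in the frame of tote between -0.01 and 0.045 m and x of jar_a in the frame of jar_tray between -0.062 and 0.062 m and y of jar_a in the frame of jar_tray between -0.062 and 0.062 m and z of jar_a in the frame of jar_tray between -0.004 and 0.015 m and angle between each of jar_a, jar_b, jar_c, crucible_a, crucible_b, puller's own z axis and vertical below 0.15 rad and x of jar_b in the frame of jar_tray between -0.062 and 0.062 m and y of jar_b in the frame of jar_tray between -0.062 and 0.062 m and z of jar_b in the frame of jar_tray between -0.004 and 0.015 m and x of jar_c in the frame of jar_tray between -0.062 and 0.062 m and y of jar_c in the frame of jar_tray between -0.062 and 0.062 m and z of jar_c in the frame of jar_tray between -0.004 and 0.015 m and x of crucible_a in the frame of crucible_tray between -0.062 and 0.062 m and y of crucible_a in the frame of crucible_tray between -0.062 and 0.062 m and z of crucible_a in the frame of crucible_tray between -0.004 and 0.015 m and x of crucible_b in the frame of crucible_tray between -0.062 and 0.062 m and y of crucible_b in the frame of crucible_tray between -0.062 and 0.062 m and z of crucible_b in the frame of crucible_tray between -0.004 and 0.015 m and x of puller_hook in the frame of pad between -0.09 and 0.09 m and y of puller_hook in the frame of pad between -0.15 and 0.15 m and x of puller_heel in the frame of pad between -0.09 and 0.09 m and y of puller_heel in the frame of pad between -0.15 and 0.15 m and height (world z) of puller below 0.012 m); the robot touches nothing.
It fails at once if the gripper or arm touches the tote while it is still under the shelf (contact force between any of the fingers, the arm and tote above 1 N and not (x of tote in the frame of shelf below -0.177 m)).
It fails at once if the amber bottle is pushed more than 50 mm away or knocked over (distance of amber_bottle from where it was at the start of the episode above 0.05 m or angle between amber_bottle's own z axis and vertical above 0.6 rad).
It fails at once if the timer is pushed more than 50 mm away or knocked over (distance of timer from where it was at the start of the episode above 0.05 m or angle between timer's own z axis and vertical above 0.6 rad).
It fails at once if the weight box is pushed more than 50 mm away or knocked over (distance of weight_box from where it was at the start of the episode above 0.05 m or angle between weight_box's own z axis and vertical above 0.6 rad).
Of spatula_a, spatula_b, scoop, jar_a, jar_b, jar_c, crucible_a, crucible_b only 5 to 7 are there at a start; the rules pass over those that are not, and their reading is None.
At some moment in a run one of spatula_a, spatula_b, scoop, puller may be knocked a few centimetres aside while the robot is not near it.
It also fails if it takes over 210 s, if anything falls off the work surface, if the arm or the gripper's body presses on something with over 40 N, if the wrist force passes 120 N, or if a joint passes its speed limit or range.

## Working session

There is one attempt and no reset: what is moved stays moved. The work goes in short steps, Python scripts to look and compute and a tool call to move; the robot and the scene stay as the last step left them, time stands still between calls to the robot, and variables do not carry over. Pictures are saved under pics/ and viewed, and the job is handed in when it is done.

Besides the shell and the picture viewer there is one more tool, called after "Emit:" by a JSON object that holds its "method" and its "body". jog_arm: Moves the arm, as the interface text tells. Its arguments: {"type":"object","properties":{"commands":{"type":"array"},"force":{"type":"number"}},"required":["commands"]}

```bash
ls; mkdir -p pics
python3 - <<'E'
from plant import *
import cv2,numpy as np
print(state())
for n in("scene","top"):
    cv2.imwrite(f"pics/{n}0.png",cv2.cvtColor(snapshot(n),cv2.COLOR_RGB2BGR)); print(n,camera_info(n))
E
```

```text
pics
{'t': 0.0, 'joint_positions': array([ 1.15257019e+00,  2.77156821e-01, -2.79096275e-02,  1.26798402e+00,
       -2.12617555e-05,  1.46737556e+00]), 'joint_velocities': array([ 0.00099211, -0.00011707, -0.00318339, -0.00072847, -0.00056742,
        0.00107135]), 'joint_efforts': array([-1.25846156e-03, -4.45508587e+01,  2.95203781e+01,  1.63797702e-02,
       -2.48520646e-04, -3.88795641e-06]), 'eef_pos': array([193.29146145, 593.70441599, 302.73117451]), 'tcp_rot': array([[ 9.50856574e-01, -8.96065459e-04,  3.09630381e-01],
       [-3.09631606e-01, -2.06848827e-03,  9.50854347e-01],
       [-2.11560927e-04, -9.99997459e-01, -2.24428585e-03]]), 'wrist_force': array([ 0.26871521, -1.16421949,  0.118539  ]), 'wrist_torque': array([ 0.04340791, -0.00484913, -0.04598009]), 'opening': 85.1562577857117}
scene {'fx': 453.1507527091424, 'fy': 453.1507527091424, 'cx': 253.13404021922702, 'cy': 193.92962859871375, 'view': array([[ 4.14355675e-01,  9.10056215e-01,  1.03470145e-02,
        -2.31976046e+02],
       [ 6.05208108e-01, -2.67029345e-01, -7.49945648e-01,
        -2.54757873e+02],
       [-6.79729741e-01,  3.17006332e-01, -6.61418525e-01,
         1.58951206e+03],
       [ 0.00000000e+00,  0.00000000e+00,  0.00000000e+00,
         1.00000000e+00]])}
top {'fx': 493.8083263730522, 'fy': 493.8083263730522, 'cx': 247.02228792761392, 'cy': 196.59083292748545, 'view': array([[ 6.75342718e-04, -9.99957510e-01,  9.19359112e-03,
         7.56604611e+00],
       [-9.92243048e-01, -1.81294293e-03, -1.24299826e-01,
         5.07182207e+02],
       [ 1.24311212e-01, -9.03833189e-03, -9.92202112e-01,
         1.32785901e+03],
       [ 0.00000000e+00,  0.00000000e+00,  0.00000000e+00,
         1.00000000e+00]])}
```

View pics/scene0.png

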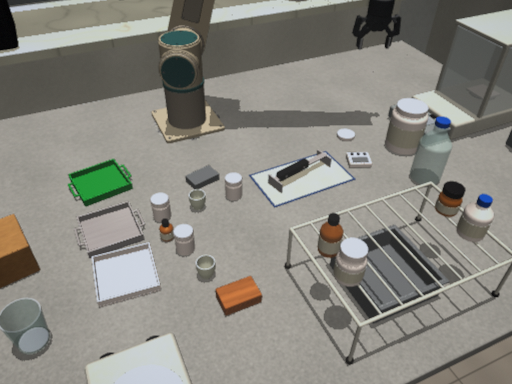

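View pics/top0.png

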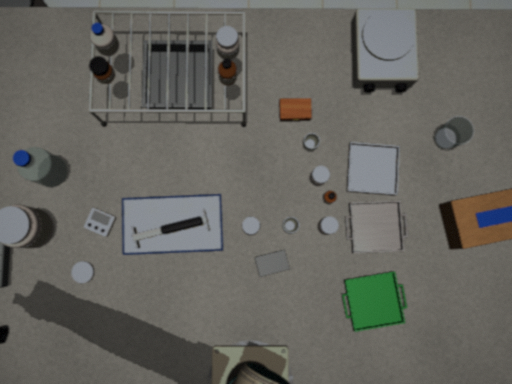

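```bash
cat > h.py <<'E'
from plant import *
import cv2,numpy as np
def w(n,px,z=0):
    c=camera_info(n);V=c["view"];R=V[:3,:3];t=V[:3,3]
    d=R.T@np.array([(px[0]-c["cx"])/c["fx"],(px[1]-c["cy"])/c["fy"],1]);o=-R.T@t
    return o+d*(z-o[2])/d[2]
def pj(n,P):
    c=camera_info(n);V=c["view"];q=V[:3,:3]@np.array(P)+V[:3,3]
    return np.array([c["fx"]*q[0]/q[2]+c["cx"],c["fy"]*q[1]/q[2]+c["cy"]])
def tri(a,b):
    A=[];B=[]
    for n,px in(("scene",a),("top",b)):
        c=camera_info(n);V=c["view"]
        for k,(f,cc) in enumerate((("fx","cx"),("fy","cy"))):
            u=(px[k]-c[cc])/c[f]; r=V[k]-u*V[2]; A.append(r[:3]);B.append(-r[3])
    x,res,*_=np.linalg.lstsq(np.array(A),np.array(B),rcond=None);return x
def save(n,name,crop=None,s=1):
    im=cv2.cvtColor(snapshot(n),cv2.COLOR_RGB2BGR)
    if crop: im=im[crop[1]:crop[3],crop[0]:crop[2]]
    im=cv2.resize(im,None,fx=s,fy=s,interpolation=cv2.INTER_CUBIC);cv2.imwrite(f"pics/{name}.png",im)
E
python3 - <<'E'
from h import *
np.set_printoptions(precision=1,suppress=True)
for L in "jar_a crucible_a spatula_a scoop tote tote_lip shelf puller puller_hook puller_heel pad jar_tray crucible_tray".split():
  for n in("top","scene"):
    for d in spot_point(L,n):
        if d["p"]>.2: 
            l=np.array(d["location"]); print(L,n,round(d["p"],2),l,w(n,l,60 if L=="tote_lip" else 0))
print(state()["t"])
save("top","z1",(120,190,225,255),7)
E
```

```text
jar_a top 0.82 [318.5 180.6] [ 557.2 -194.6    0. ]
jar_a top 0.66 [324.9 223.2] [ 436.4 -210.4    0. ]
jar_a top 0.62 [250.6 223.6] [435.   -2.2   0. ]
jar_a scene 0.85 [227.4 194.6] [417.  -16.1   0. ]
jar_a scene 0.74 [162.2 214.8] [ 422.4 -209.9    0. ]
jar_a scene 0.63 [112.6 230.1] [ 425.9 -344.8   -0. ]
jar_a scene 0.62 [185.9 247.8] [ 563.1 -188.5    0. ]
crucible_a top 0.77 [289.4 225.2] [ 430.6 -110.8    0. ]
crucible_a top 0.51 [308.7 144.4] [ 661.8 -168.3    0. ]
crucible_a scene 0.85 [201.4 205.3] [429.5 -99.5  -0. ]
crucible_a scene 0.55 [204.  274.4] [ 661.6 -175.5    0. ]
spatula_a scene 0.69 [319.9 159.5] [379.7 313.7  -0. ]
spatula_a scene 0.26 [276.1 187.5] [445.4 126.    0. ]
tote top 0.57 [176.3 111.5] [757.4 211.5   0. ]
tote scene 0.64 [322.  161.5] [391.4 314.4   0. ]
tote_lip top 0.65 [178.6 103.9] [760.8 197.2  60. ]
tote_lip scene 0.69 [365.9 234.3] [752.6 214.   60. ]
shelf top 0.91 [173.3 122.2] [725.7 219.5   0. ]
shelf top 0.52 [185.5 226.9] [425.5 179.7   0. ]
shelf scene 0.97 [357.1 239.5] [715.5 225.2  -0. ]
shelf scene 0.39 [301.4 178.8] [440.2 213.
[... 247 characters left out ...]
2.5 162.7] [397.3 312.6   0. ]
puller_hook scene 0.27 [365.3 235.4] [712.  253.3   0. ]
puller_heel top 0.6 [204.2 219.9] [445.2 127.7   0. ]
puller_heel scene 0.6 [274.3 186.6] [439.7 123.   -0. ]
pad top 0.56 [173.1 222.4] [438.  214.5   0. ]
pad scene 0.6 [304.1 180. ] [448.4 218.1  -0. ]
jar_tray top 0.75 [372.2 169.4] [ 589.7 -348.     0. ]
jar_tray scene 0.82 [124.  275.4] [ 587.  -350.4    0. ]
jar_tray scene 0.73 [291.5 176.6] [419.  191.1   0. ]
jar_tray scene 0.44 [205.4 273.9] [ 661.6 -171.9    0. ]
crucible_tray top 0.8 [371.7 228.6] [ 421.4 -341.4    0. ]
crucible_tray top 0.59 [375.  300.6] [ 223.4 -344.4    0. ]
crucible_tray scene 0.89 [110.2 230.5] [ 424.8 -350.8    0. ]
1.4
```

View pics/z1.png

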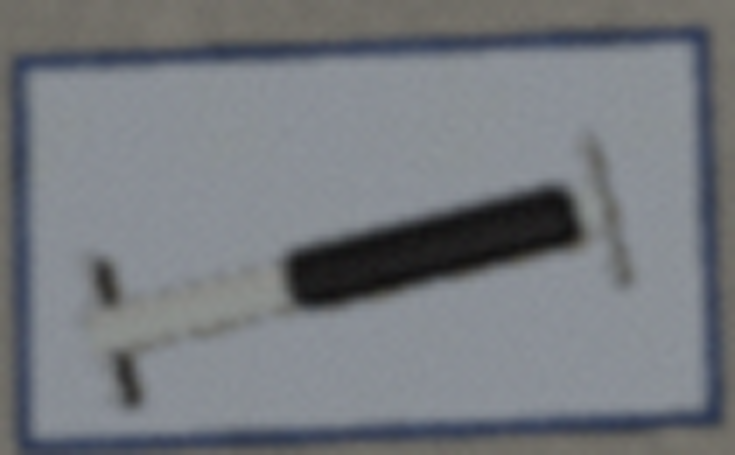

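Run:
```python
from h import *
save("top","z2",(80,0,260,140),4.4)
save("scene","z3",(280,170,512,370),3.4)
```

```text
(no output)
```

View pics/z2.png

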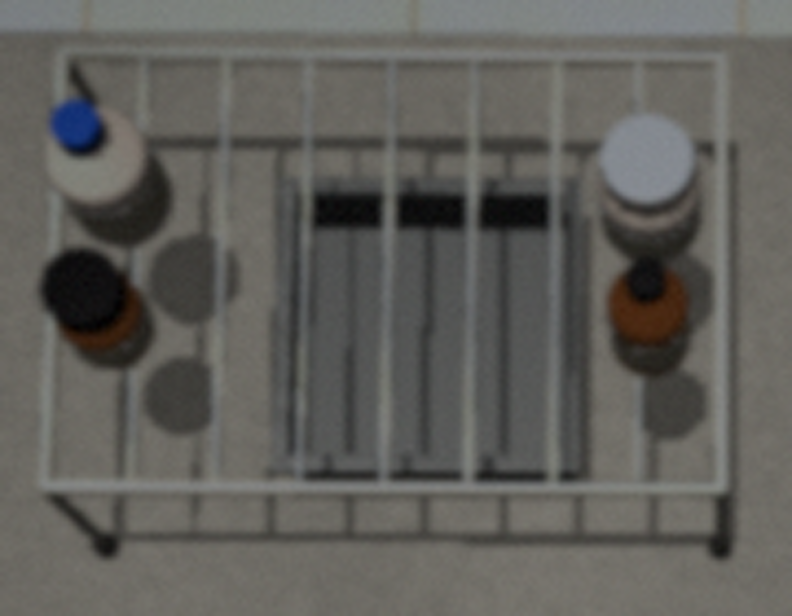

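View pics/z3.png

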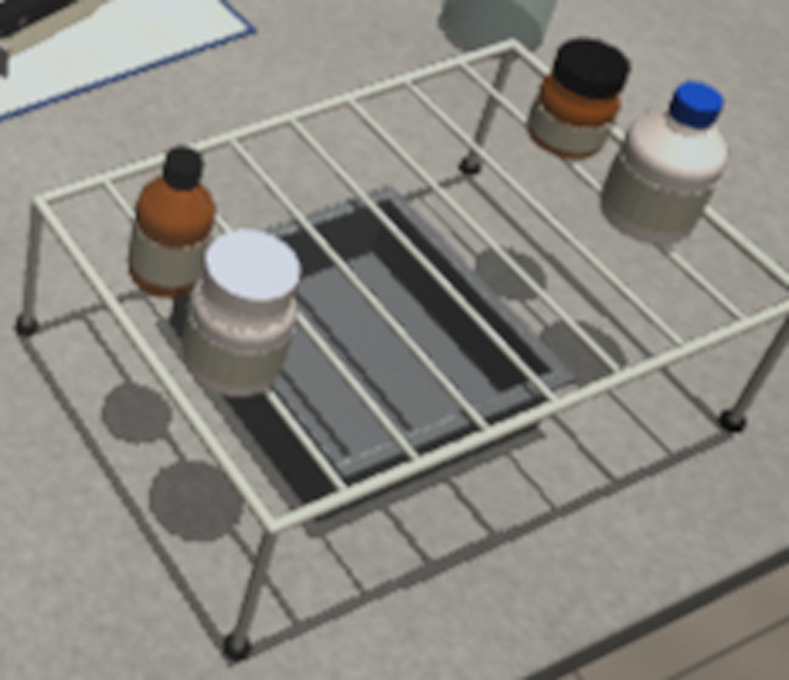

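Run:
```python
from h import *
np.set_printoptions(precision=1,suppress=True)
print("shelf front wire",w("top",(90.2,110.7),130),w("top",(245.5,111.4),130))
print("back wire",w("top",(92.5,12),130),w("top",(244,13),130))
print("sc",w("scene",(280+38/3.4,170+200/3.4),130),w("scene",(280+515/3.4,170+45/3.4),130))
print("feet",w("top",(103.9,123.9),0),w("top",(243.6,124.1),0))
for p in((143.2,107.3),(212.3,107.5),(143.5,41),(210,41)): print("tote",w("top",p,60))
print("sc tote FL,BL",w("scene",(394.7,225.9),60),w("scene",(449.1,281.2),60))
im=snapshot("top");m=np.zeros(im.shape[:2],np.uint8)
sub=im[195:250,128:218].max(2)<60;m[195:250,128:218]=sub
n,l,s,c=cv2.connectedComponentsWithStats(m);k=1+s[1:,4].argmax()
ys,xs=np.where(l==k);print(s[k],cv2.minAreaRect(np.c_[xs,ys].astype(np.float32)))
P=np.array([w("top",(x,y),48)[:2] for x,y in zip(xs,ys)]);r=cv2.minAreaRect(P.astype(np.float32));print(r,P.mean(0),cv2.boxPoints(r))
for p in((594,137),(625,285),(100,262),(132,405)): print(w("top",(120+p[0]/7,190+p[1]/7),15))
for p in((22,62),(705,38),(715,420),(25,445)): print("pad",w("top",(120+p[0]/7,190+p[1]/7),0))
```

```text
shelf front wire [719.3 417.2 130. ] [718.8  13.2 130. ]
back wire [990.7 421.9 130. ] [990.1  17.5 130. ]
sc [720.4  19.5 130. ] [722.6 419.8 130. ]
feet [720.1 417.8   0. ] [720.8  17.9   0. ]
tote [750.7 294.4  60. ]
tote [750.9 104.3  60. ]
tote [942.2 298.6  60. ]
tote [943.1 112.6  60. ]
sc tote FL,BL [757.8 296.7  60. ] [946.1 299.4  60. ]
[161 217  42  17 336] ((181.3823699951172, 225.02944946289062), (8.00367546081543, 41.47359085083008), 75.96376037597656)
((427.5209045410156, 185.23635864257812), (21.70382308959961, 111.40412139892578), 14.206501960754395) [427.6 185.2] [[403.3 236.6]
 [430.7 128.6]
 [451.7 133.9]
 [424.4 241.9]]
[472.7 125.1  15. ]
[414.1 112.2  15. ]
[422.9 319.1  15. ]
[366.9 304.9  15. ]
pad [504.1 355.9   0. ]
pad [514.3  82.    0. ]
pad [361.4  76.9   0. ]
pad [351.4 349.9   0. ]
```

```bash
cat > plan.py <<'E'
from h import *
import sys
def plan(x,y,z,yaw,n):
    s=state();p=s["eef_pos"];R=s["tcp_rot"];y0=np.arctan2(R[1,0],R[0,0])
    dy=(np.radians(yaw)-y0+np.pi)%(2*np.pi)-np.pi
    if len(sys.argv)>6: dy=float(sys.argv[6])
    a=y0;cur=p.copy();da=round(-dy/n,3)
    print("from",p.round(1),np.degrees(y0).round(1),"tilt",R[:,1].round(3),"turn",round(dy,3),"n min",np.linalg.norm([x,y,z]-p)/41.7,abs(dy)/.125)
    for i in range(n):
        tgt=p+(np.array([x,y,z])-p)*(i+1)/n
        d=tgt-cur;X=np.array([np.cos(a),np.sin(a),0]);Z=np.array([-np.sin(a),np.cos(a),0])
        v=np.array([d@X,-d[2],d@Z]).round(0 if i<n-1 else 1)
        print(v.tolist(),da);cur=cur+v[0]*X+v[2]*Z-np.array([0,0,v[1]]);a-=da
if __name__=="__main__": plan(*map(float,sys.argv[1:5]),int(sys.argv[5]))
E
python3 plan.py 427.5 185 250 104.2 18
```

```text
from [193.5 594.3 303.9] -18.0 tilt [-0.  0. -1.] turn 2.133 n min 11.37912286214223 17.067429775360054
[19.0, 3.0, -18.0] -0.119
[18.0, 3.0, -19.0] -0.119
[14.0, 3.0, -22.0] -0.119
[12.0, 3.0, -23.0] -0.119
[9.0, 3.0, -25.0] -0.119
[7.0, 3.0, -25.0] -0.119
[3.0, 3.0, -26.0] -0.119
[-0.0, 3.0, -27.0] -0.119
[-3.0, 3.0, -25.0] -0.119
[-6.0, 3.0, -26.0] -0.119
[-10.0, 3.0, -24.0] -0.119
[-12.0, 3.0, -24.0] -0.119
[-14.0, 3.0, -21.0] -0.119
[-17.0, 3.0, -20.0] -0.119
[-20.0, 3.0, -18.0] -0.119
[-21.0, 3.0, -15.0] -0.119
[-23.0, 3.0, -13.0] -0.119
[-24.4, 2.9, -9.4] -0.119
```

Emit:
{"method": "jog_arm", "body": {"commands": [[[19,3,-18],[0,-0.119,0],60],[[18,3,-19],[0,-0.119,0],60],[[14,3,-22],[0,-0.119,0],60],[[12,3,-23],[0,-0.119,0],60],[[9,3,-25],[0,-0.119,0],60]], "force": 60}}

```text
t: 2.02
eef_pos: [258.5, 479.5, 288.8]
tcp_rot: [[0.959, 0.0, -0.283], [0.283, 0.0, 0.959], [0.0, -1.0, 0.0]]
wrist_force: [0.2, 0.2, -0.0]
opening: 60.3
```

Emit:
{"method": "jog_arm", "body": {"commands": [[[7,3,-25],[0,-0.119,0],60],[[3,3,-26],[0,-0.119,0],60],[[0,3,-27],[0,-0.119,0],60],[[-3,3,-25],[0,-0.119,0],60],[[-6,3,-26],[0,-0.119,0],60]]}}

```text
t: 2.43
eef_pos: [324.3, 366.1, 274.0]
tcp_rot: [[0.636, 0.0, -0.772], [0.772, 0.0, 0.636], [0.001, -1.0, -0.0]]
wrist_force: [-0.7, 0.3, -0.5]
opening: 59.8
```

Emit:
{"method": "jog_arm", "body": {"commands": [[[-10,3,-24],[0,-0.119,0],60],[[-12,3,-24],[0,-0.119,0],60],[[-14,3,-21],[0,-0.119,0],60],[[-17,3,-20],[0,-0.119,0],60],[[-20,3,-18],[0,-0.119,0],60]]}}

```text
t: 2.85
eef_pos: [389.1, 252.0, 259.0]
tcp_rot: [[0.094, 0.001, -0.996], [0.996, 0.0, 0.094], [0.0, -1.0, -0.001]]
wrist_force: [0.4, -0.3, -0.7]
opening: 60.0
```

Emit:
{"method": "jog_arm", "body": {"commands": [[[-21,3,-15],[0,-0.119,0],60],[[-23,3,-13],[0,-0.119,0],60],[[-24,3,-9],[0,-0.119,0],60],[[0,0,0],[0,0,0],60]]}}

```text
t: 3.18
eef_pos: [428.7, 182.5, 249.7]
tcp_rot: [[-0.253, 0.001, -0.967], [0.967, -0.002, -0.253], [-0.002, -1.0, -0.001]]
wrist_force: [0.1, -0.3, 0.2]
opening: 60.0
```

```bash
python3 plan.py 427.5 185 92 104.2 5
python3 - <<'E'
from h import *
print(state()["opening"]);save("top","z4",(90,170,260,290),4.4);save("scene","z5",(220,100,380,220),4.4)
E
```

```text
from [428.7 182.5 249.7] 104.7 tilt [ 0.001 -0.002 -1.   ] turn -0.008 n min 3.782105366437521 0.06503899381754863
[1.0, 32.0, 0.0] 0.002
[0.0, 31.0, 0.0] 0.002
[1.0, 32.0, 0.0] 0.002
[0.0, 31.0, 0.0] 0.002
[0.7, 31.7, 0.5] 0.002
60.01418435137764
```

View pics/z5.png

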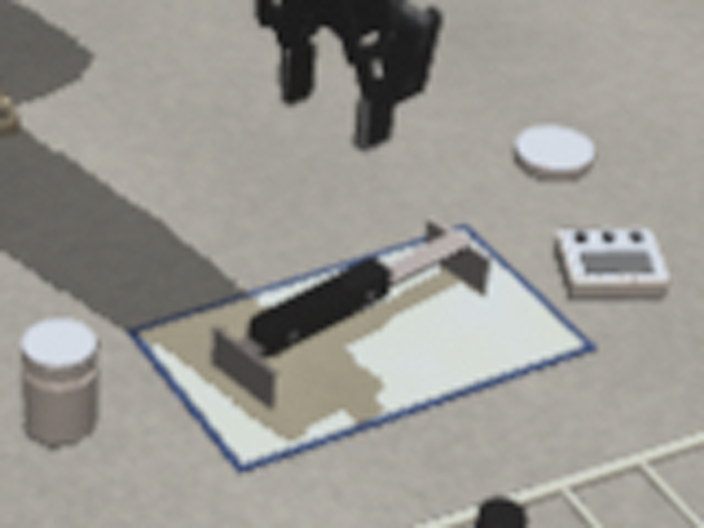

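View pics/z4.png

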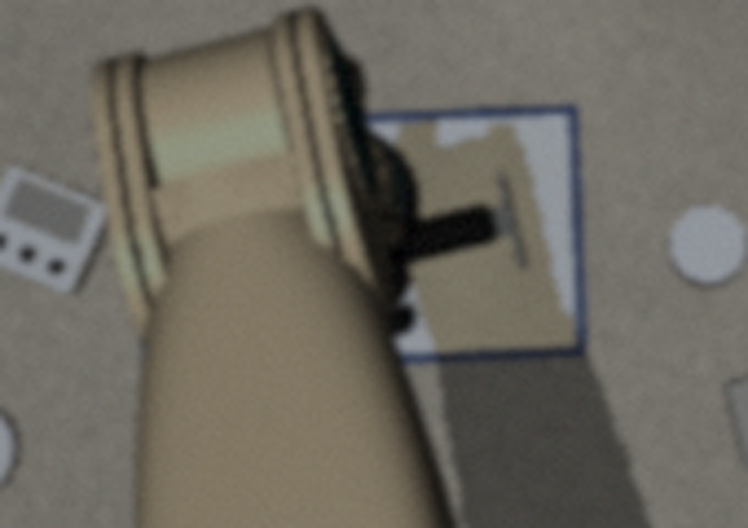

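The puller still lies on its pad, with the heel at about (206,220) in the top view and the handle at about (292,170) in the scene view, and the open gripper is above it. Descending.

Emit:
{"method": "jog_arm", "body": {"commands": [[[1,32,0],[0,0.008,0],60],[[1,32,0],[0,0,0],60],[[0,32,0],[0,0,0],60],[[0,31,1],[0,0,0],60],[[0,31,0],[0,0,0],60]]}}

```text
t: 3.7
eef_pos: [425.0, 188.1, 91.0]
tcp_rot: [[-0.246, 0.001, -0.969], [0.969, 0.001, -0.246], [0.001, -1.0, -0.001]]
wrist_force: [-0.2, -0.4, -0.3]
opening: 59.7
```

Emit:
{"method": "jog_arm", "body": {"commands": [[[0,0,0],[0,0,0],15],[[0,0,0],[0,0,0],15],[[0,0,0],[0,0,0],15],[[0,0,0],[0,0,0],15],[[0,0,0],[0,0,0],15]], "force": 80}}

```text
t: 4.12
eef_pos: [427.0, 187.6, 93.8]
tcp_rot: [[-0.246, 0.004, -0.969], [0.969, 0.001, -0.246], [0.0, -1.0, -0.004]]
wrist_force: [0.2, -0.5, -2.7]
opening: 22.9
```

```bash
python3 plan.py 427.5 185 92 104.2 1;python3 - <<'E'
from h import *
save("scene","z6",(220,100,380,220),4.4)
E
```

```text
from [427.  187.6  93.8] 104.2 tilt [ 0.004  0.001 -1.   ] turn -0.001 n min 0.07721160445106212 0.005665082950780942
[-2.7, 1.8, 0.2] 0.001
```

View pics/z6.png

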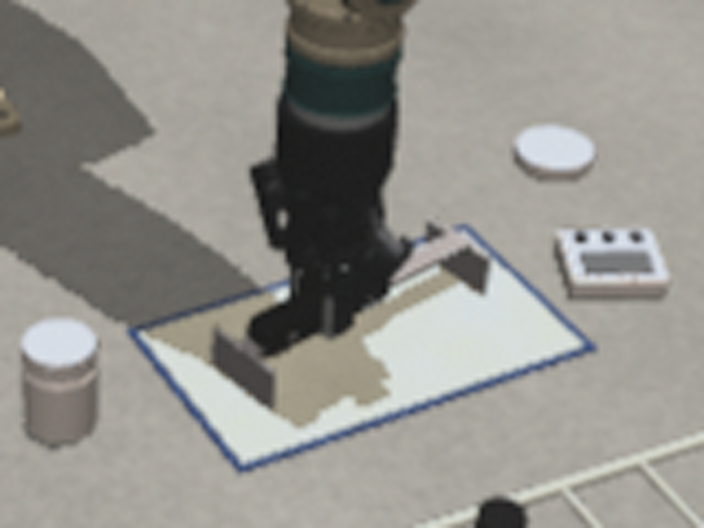

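Emit:
{"method": "jog_arm", "body": {"commands": [[[0,-15,0],[0,0,0],15],[[0,-28,0],[0,0,0],15],[[0,-30,0],[0,0,0],15],[[0,0,0],[0,0,0],15]]}}

```text
t: 4.5
eef_pos: [429.7, 188.2, 171.1]
tcp_rot: [[-0.246, 0.011, -0.969], [0.969, 0.003, -0.246], [0.0, -1.0, -0.012]]
wrist_force: [1.7, 0.5, -1.7]
opening: 22.6
```

```bash
python3 plan.py 565 202 168 0.5 15;python3 - <<'E'
from h import *
save("scene","z7",(220,100,380,220),4.4)
E
```

```text
from [429.7 188.2 171.1] 104.2 tilt [ 0.011  0.003 -1.   ] turn -1.81 n min 3.2618119497549336 14.482548592858194
[-1.0, 0.0, -9.0] 0.121
[-1.0, 0.0, -9.0] 0.121
[1.0, 1.0, -9.0] 0.121
[2.0, -0.0, -9.0] 0.121
[3.0, 0.0, -8.0] 0.121
[4.0, 0.0, -8.0] 0.121
[5.0, 0.0, -8.0] 0.121
[6.0, 1.0, -7.0] 0.121
[7.0, -0.0, -6.0] 0.121
[7.0, 0.0, -5.0] 0.121
[8.0, 0.0, -5.0] 0.121
[8.0, 0.0, -3.0] 0.121
[9.0, 1.0, -3.0] 0.121
[9.0, -0.0, -1.0] 0.121
[9.2, 0.1, -0.0] 0.121
```

View pics/z7.png

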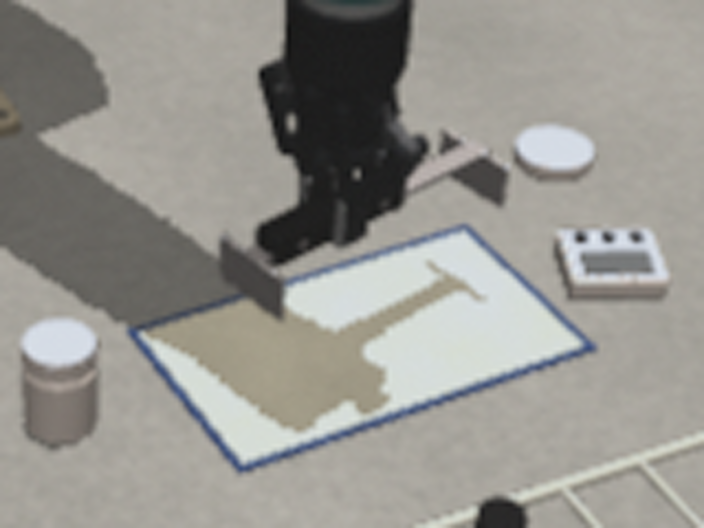

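The puller is up and level in the jaws, hook end at about (329,137) in the scene view. Turning it towards the shelf.

Emit:
{"method": "jog_arm", "body": {"commands": [[[-1,0,-9],[0,0.121,0],15],[[-1,0,-9],[0,0.121,0],15],[[1,1,-9],[0,0.121,0],15],[[2,0,-9],[0,0.121,0],15],[[3,0,-8],[0,0.121,0],15]]}}

```text
t: 4.97
eef_pos: [469.8, 191.2, 162.9]
tcp_rot: [[0.355, -0.002, -0.935], [0.935, -0.001, 0.355], [-0.001, -1.0, 0.001]]
wrist_force: [0.1, 0.9, -2.6]
opening: 22.6
```

Emit:
{"method": "jog_arm", "body": {"commands": [[[4,0,-8],[0,0.121,0],15],[[5,0,-8],[0,0.121,0],15],[[6,1,-7],[0,0.121,0],15],[[7,0,-6],[0,0.121,0],15],[[7,0,-5],[0,0.121,0],15]]}}

```text
t: 5.38
eef_pos: [514.9, 196.2, 161.7]
tcp_rot: [[0.824, -0.002, -0.567], [0.567, -0.0, 0.824], [-0.002, -1.0, 0.001]]
wrist_force: [0.1, 0.1, -1.9]
opening: 22.7
```

Emit:
{"method": "jog_arm", "body": {"commands": [[[8,0,-5],[0,0.121,0],15],[[8,0,-3],[0,0.121,0],15],[[9,1,-3],[0,0.121,0],15],[[9,0,-1],[0,0.121,0],15],[[9,0,0],[0,0.121,0],15]]}}

```text
t: 5.8
eef_pos: [560.1, 200.6, 160.5]
tcp_rot: [[1.0, -0.002, 0.002], [-0.002, -0.0, 1.0], [-0.002, -1.0, -0.0]]
wrist_force: [0.1, 0.6, -1.8]
opening: 22.8
```

Emit:
{"method": "jog_arm", "body": {"commands": [[[0,0,0],[0,0,0],15],[[0,0,0],[0,0,0],15]]}}

```text
t: 5.97
eef_pos: [560.1, 200.6, 160.9]
tcp_rot: [[1.0, -0.002, -0.007], [0.007, -0.0, 1.0], [-0.002, -1.0, -0.0]]
wrist_force: [-0.4, 0.2, -2.2]
opening: 22.8
```

```bash
python3 plan.py 653 202 165 0.5 5;python3 - <<'E'
from h import *
np.set_printoptions(precision=1,suppress=True)
save("scene","z8",(240,150,460,310),3.5);save("top","z9",(80,60,260,200),4.4)
for L in("puller_hook","puller_heel"):
    a=spot_point(L,"scene");b=spot_point(L,"top")
    for d in a[:2]:print(L,"s",d)
    for d in b[:2]:print(L,"t",d)
    if a and b: print(tri(a[0]["location"],b[0]["location"]))
E
```

```text
from [560.1 200.6 160.9] 0.4 tilt [-0.002 -0.    -1.   ] turn 0.002 n min 2.230445752819444 0.013667439100569112
[19.0, -1.0, 0.0] -0.0
[18.0, -1.0, 0.0] -0.0
[19.0, -0.0, 0.0] -0.0
[18.0, -1.0, 1.0] -0.0
[18.9, -1.1, -0.3] -0.0
puller_hook s {'location': [345.4, 215.1], 'p': 0.59}
puller_hook t {'location': [176.3, 130.0], 'p': 0.74}
[683.7 199.7  70.1]
puller_heel s {'location': [309.6, 171.9], 'p': 0.73}
```

View pics/z8.png

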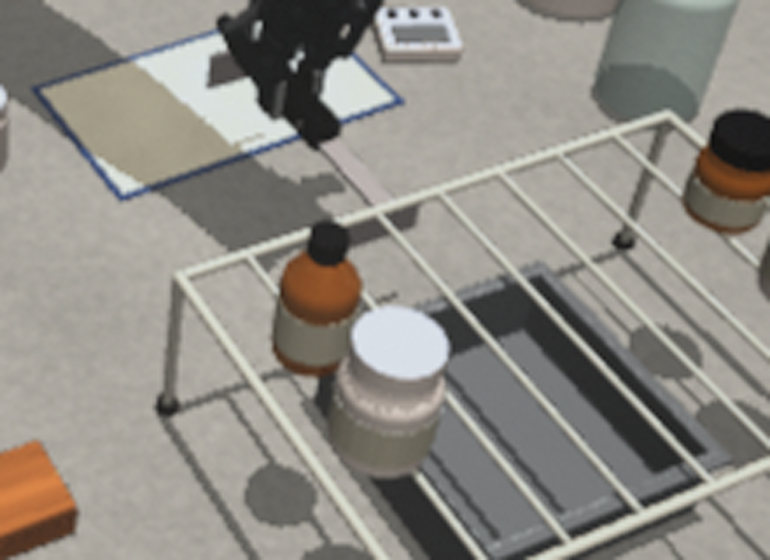

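View pics/z9.png

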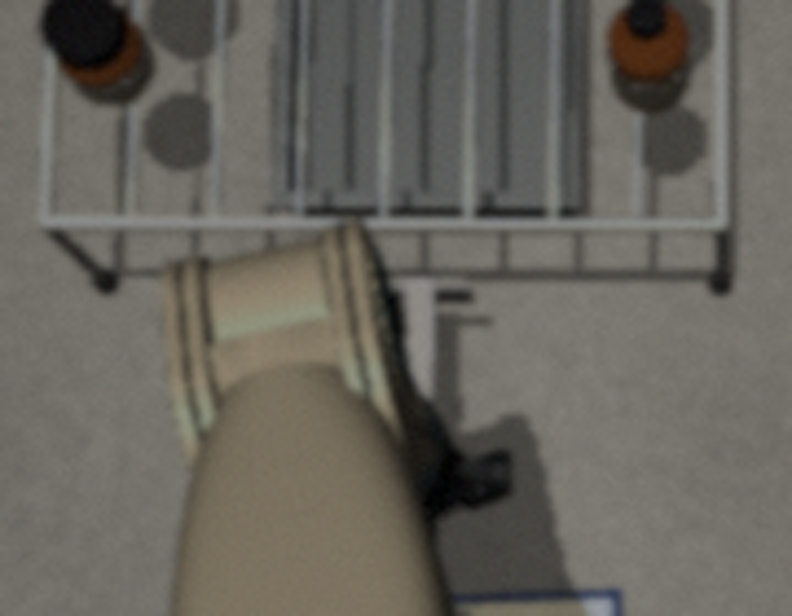

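The hook, seen through the front wire at about (346,215) in the scene view, triangulates to x 684 and z 70, about 124 mm ahead of the TCP and above the 60 mm rim. Moving in over the lip.

Emit:
{"method": "jog_arm", "body": {"commands": [[[15,-3,0],[0,0,0],15],[[20,0,0],[0,0,0],15],[[20,0,0],[0,0,0],15],[[20,0,0],[0,0,0],15],[[17,0,0],[0,0,0],15]]}}

```text
t: 6.68
eef_pos: [653.7, 201.2, 165.1]
tcp_rot: [[1.0, 0.001, -0.005], [0.005, 0.0, 1.0], [0.001, -1.0, 0.0]]
wrist_force: [0.6, -0.2, -2.4]
opening: 22.4
```

Emit:
{"method": "jog_arm", "body": {"commands": [[[0,0,0],[0,0,0],15],[[0,0,0],[0,0,0],15]]}}

```text
t: 6.85
eef_pos: [653.1, 201.1, 164.8]
tcp_rot: [[1.0, -0.0, -0.004], [0.004, 0.0, 1.0], [-0.0, -1.0, 0.0]]
wrist_force: [-1.0, -1.0, -2.8]
opening: 23.2
```

Run:
```python
from h import *
np.set_printoptions(precision=1,suppress=True)
save("scene","z10",(300,170,470,290),4.6);save("top","z11",(80,30,260,170),4.4)
for L in("puller_hook","tote_lip"):
    a=spot_point(L,"scene");b=spot_point(L,"top")
    for d in a[:2]:print(L,"s",d)
    for d in b[:2]:print(L,"t",d)
    if a and b: print(tri(a[0]["location"],b[0]["location"]))
s=state()["eef_pos"];print(s);h=s+[125,0,-91];print(pj("scene",h),pj("top",h))
```

```text
puller_hook s {'location': [367.9, 241.0], 'p': 0.62}
puller_hook t {'location': [179.5, 94.3], 'p': 0.61}
puller_hook t {'location': [294.0, 111.4], 'p': 0.23}
[783.4 193.9  75.2]
tote_lip s {'location': [364.7, 237.6], 'p': 0.82}
tote_lip t {'location': [175.0, 103.2], 'p': 0.83}
[761.6 205.7  61. ]
[651.7 201.3 164.9]
[368.4 238.6] [176.6  96.7]
```

View pics/z10.png

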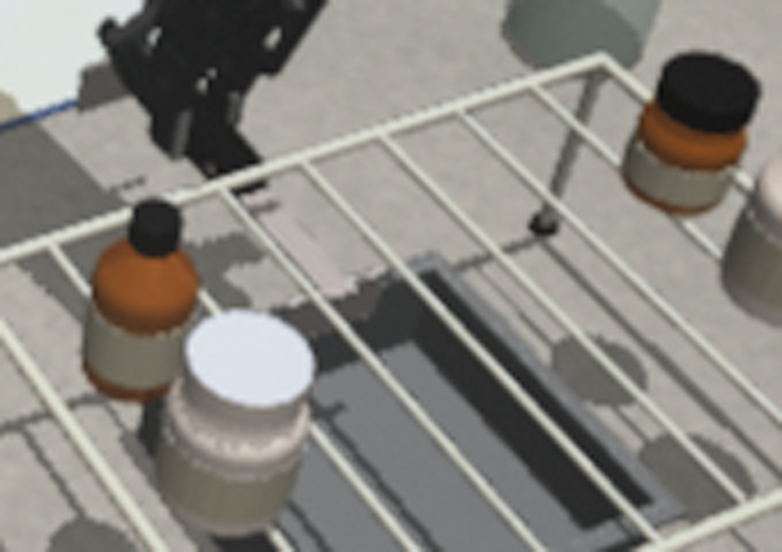

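View pics/z11.png

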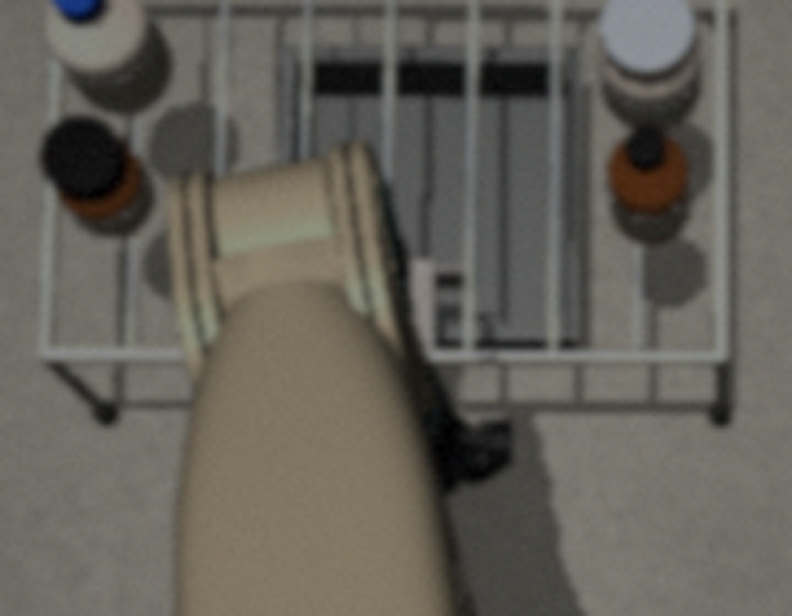

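The hook plate (about (368,240) scene, (179,94) top) is past the lip (about (365,237), (175,103)), with roughly 17–20 mm of room inside. Lowering.

Emit:
{"method": "jog_arm", "body": {"commands": [[[0,12,0],[0,0,0],15],[[0,12,0],[0,0,0],15],[[0,10,0],[0,0,0],15],[[0,0,0],[0,0,0],15],[[0,0,0],[0,0,0],15]]}}

```text
t: 7.57
eef_pos: [651.2, 200.9, 128.8]
tcp_rot: [[1.0, -0.004, -0.004], [0.004, -0.001, 1.0], [-0.004, -1.0, -0.001]]
wrist_force: [-0.1, 0.9, -2.4]
opening: 22.6
```

Run:
```python
from h import *
print(state()["eef_pos"],state()["wrist_force"])
save("scene","z12",(300,170,470,290),4.6)
```

```text
[651.2158834  200.93216427 128.76011128] [-0.09221445  0.91138585 -2.38304533]
```

View pics/z12.png

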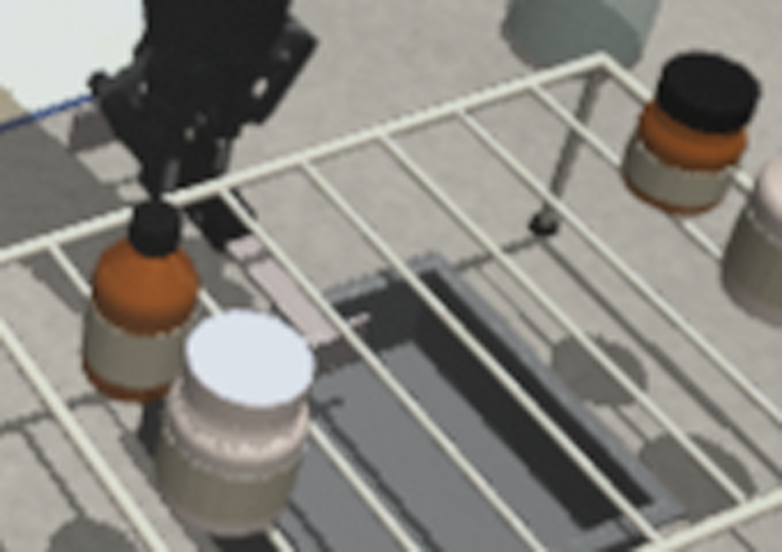

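Emit:
{"method": "jog_arm", "body": {"commands": [[[-8,0,0],[0,0,0],15],[[-10,0,0],[0,0,0],15],[[-12,0,0],[0,0,0],15],[[-15,0,0],[0,0,0],15],[[-15,0,0],[0,0,0],15]]}}

```text
t: 8.03
eef_pos: [592.4, 201.1, 131.8]
tcp_rot: [[1.0, 0.003, -0.004], [0.004, 0.0, 1.0], [0.003, -1.0, 0.0]]
wrist_force: [1.5, -0.5, -2.6]
opening: 22.5
```

Run:
```python
from h import *
print(state()["eef_pos"],state()["wrist_force"],state()["wrist_torque"])
save("scene","z13",(280,150,470,290),4.1)
```

```text
[592.40993045 201.06162139 131.84347358] [ 1.47309075 -0.50443754 -2.59445007] [ 0.0858284  -0.34085768 -0.06567551]
```

View pics/z13.png

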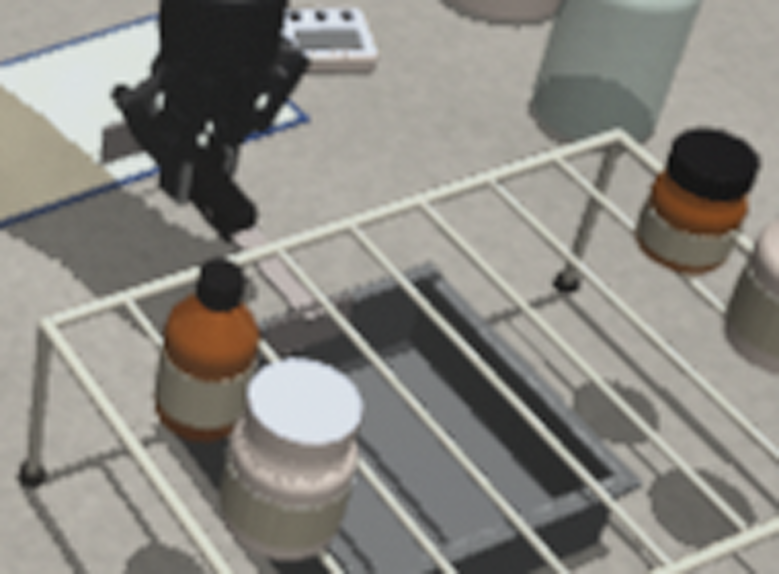

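The tote is following the hook, its lip corner now at about (384,216) in the scene view. Continuing the pull.

Emit:
{"method": "jog_arm", "body": {"commands": [[[-20,0,0],[0,0,0],15],[[-20,0,0],[0,0,0],15],[[-20,0,0],[0,0,0],15],[[-20,0,0],[0,0,0],15],[[-20,0,0],[0,0,0],15]]}}

```text
t: 8.5
eef_pos: [493.2, 200.8, 132.2]
tcp_rot: [[1.0, 0.005, -0.004], [0.004, 0.001, 1.0], [0.005, -1.0, 0.001]]
wrist_force: [2.5, 0.3, -0.6]
opening: 22.6
```

Emit:
{"method": "jog_arm", "body": {"commands": [[[-20,0,0],[0,0,0],15],[[-20,0,0],[0,0,0],15],[[-18,0,0],[0,0,0],15],[[-14,0,0],[0,0,0],15],[[-8,0,0],[0,0,0],15]]}}

```text
t: 8.92
eef_pos: [411.9, 200.3, 131.9]
tcp_rot: [[1.0, 0.003, -0.005], [0.005, 0.0, 1.0], [0.003, -1.0, 0.0]]
wrist_force: [2.6, -0.4, -1.1]
opening: 22.6
```

Emit:
{"method": "jog_arm", "body": {"commands": [[[-3,0,0],[0,0,0],15],[[0,0,0],[0,0,0],15],[[0,0,0],[0,0,0],15]]}}

```text
t: 9.17
eef_pos: [409.7, 200.2, 131.1]
tcp_rot: [[1.0, -0.0, -0.004], [0.004, 0.0, 1.0], [-0.0, -1.0, 0.0]]
wrist_force: [0.2, 0.1, -2.1]
opening: 22.5
```

Run:
```python
from h import *
print(state()["eef_pos"],state()["wrist_force"])
save("scene","z14",(240,120,440,280),3.9);save("top","z15",(80,60,270,200),4.2)
```

```text
[409.7375037  200.2407945  131.07316422] [ 0.24758366  0.12400035 -2.07933715]
```

View pics/z14.png

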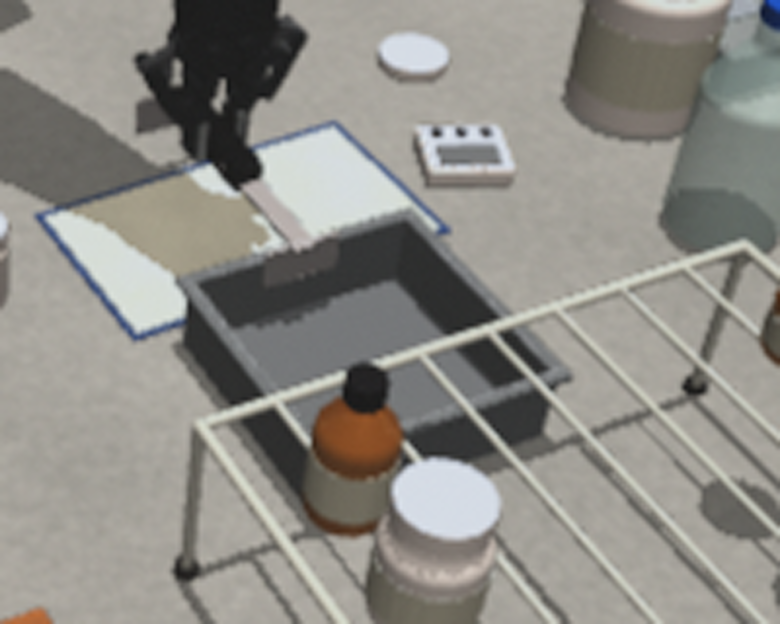

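View pics/z15.png

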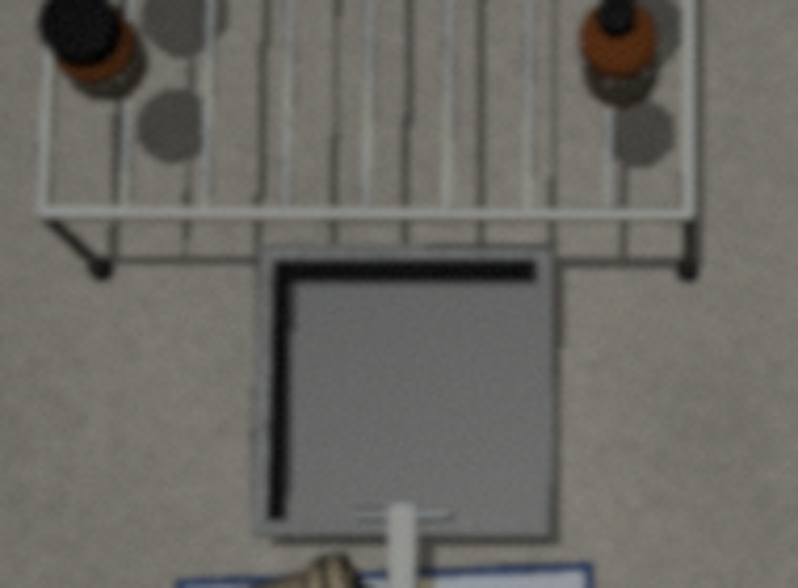

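Run:
```python
from h import *
for p in((255,250),(555,247),(255,535),(553,540)): print(w("top",(80+p[0]/4.2,60+p[1]/4.2),60).round(1))
for p in((183,280),(410,212),(570,377)): print("s",w("scene",(240+p[0]/3.9,120+p[1]/3.9),60).round(1))
for p in((180,582),(592,568)): print("padfar",w("top",(80+p[0]/4.2,60+p[1]/4.2),0).round(1))
```

```text
[716.1 300.2  60. ]
[718.8 104.4  60. ]
[528.1 295.1  60. ]
[525.3 103.9  60. ]
s [534.7 110.9  60. ]
s [534.7 296.4  60. ]
s [722.1 297.4  60. ]
padfar [504.9 356.8   0. ]
padfar [514.8  81.4   0. ]
```

Emit:
{"method": "jog_arm", "body": {"commands": [[[-4,0,0],[0,0,0],15],[[-3,0,0],[0,0,0],15],[[0,0,0],[0,0,0],15],[[2,0,0],[0,0,0],15],[[6,0,0],[0,0,0],15]]}}

```text
t: 9.68
eef_pos: [409.4, 200.0, 130.4]
tcp_rot: [[1.0, -0.003, -0.005], [0.005, -0.001, 1.0], [-0.003, -1.0, -0.0]]
wrist_force: [0.2, -0.2, -2.8]
opening: 22.8
```

Emit:
{"method": "jog_arm", "body": {"commands": [[[2,-10,0],[0,0,0],15],[[0,-20,0],[0,0,0],15],[[0,-25,0],[0,0,0],15],[[0,-15,0],[0,0,0],15],[[0,0,0],[0,0,0],15]]}}

```text
t: 10.1
eef_pos: [415.6, 201.1, 205.1]
tcp_rot: [[1.0, 0.007, -0.004], [0.004, 0.002, 1.0], [0.007, -1.0, 0.002]]
wrist_force: [0.6, 0.5, -2.1]
opening: 22.5
```

```bash
python3 plan.py 429 187 190 104.2 15;python3 - <<'E'
from h import *
save("scene","z16",(240,120,440,280),3.9);save("top","z17",(80,60,270,200),4.2)
E
```

```text
from [415.6 201.1 205.1] 0.2 tilt [ 0.007  0.002 -1.   ] turn 1.815 n min 0.5900264878073419 14.516543689504076
[1.0, 1.0, -1.0] -0.121
[1.0, 1.0, -1.0] -0.121
[0.0, 1.0, -1.0] -0.121
[1.0, 1.0, -1.0] -0.121
[0.0, 1.0, -2.0] -0.121
[0.0, 1.0, -1.0] -0.121
[0.0, 1.0, -1.0] -0.121
[0.0, 1.0, -1.0] -0.121
[-0.0, 1.0, -2.0] -0.121
[-0.0, 1.0, -1.0] -0.121
[-1.0, 1.0, -1.0] -0.121
[-1.0, 1.0, -1.0] -0.121
[-1.0, 1.0, -1.0] -0.121
[-1.0, 1.0, -1.0] -0.121
[-0.6, 1.1, -1.0] -0.121
```

View pics/z16.png

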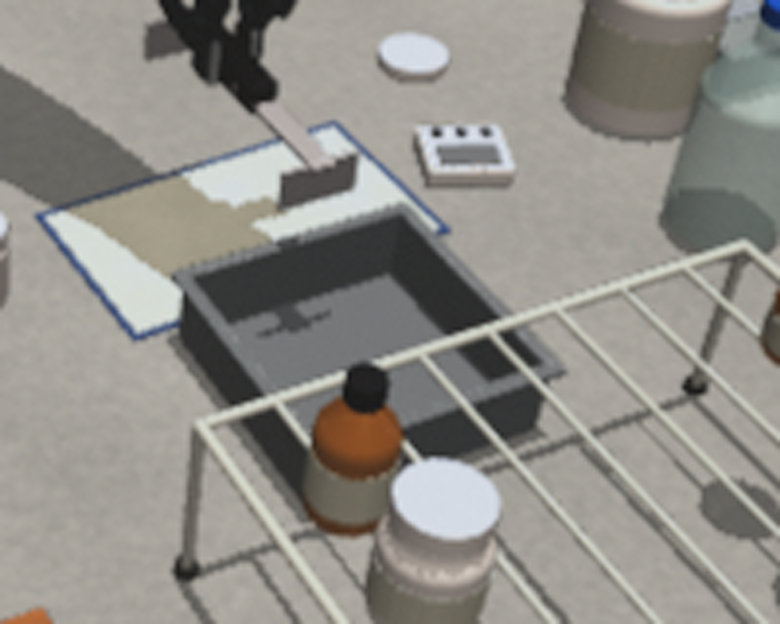

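View pics/z17.png

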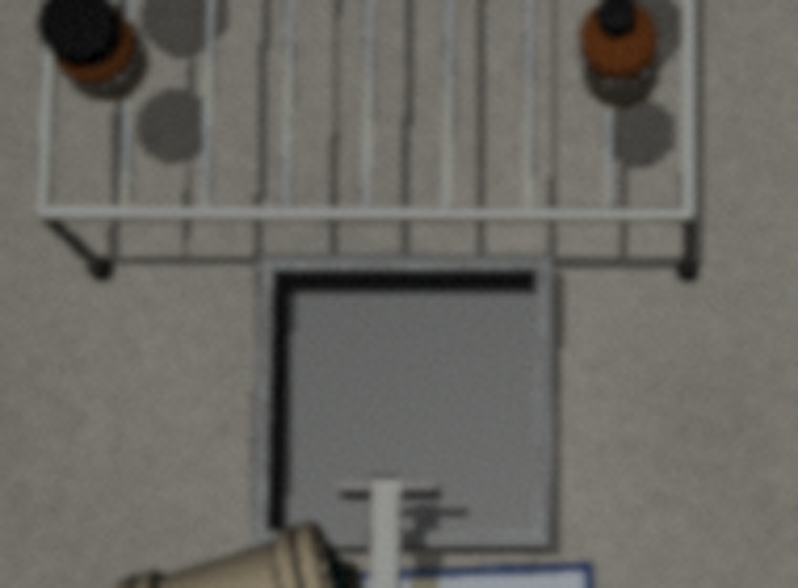

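The tote is right out: its back rim is at about (176,121) in the top view, about 8 mm short of the shelf edge, and the hook is clear above it. Turning the puller back over the pad.

Emit:
{"method": "jog_arm", "body": {"commands": [[[1,1,-1],[0,-0.114,0],15],[[1,1,-1],[0,-0.114,0],15],[[1,1,-2],[0,-0.114,0],15],[[1,1,-1],[0,-0.114,0],15],[[0,1,-2],[0,-0.114,0],15]]}}

```text
t: 10.62
eef_pos: [417.3, 193.8, 194.1]
tcp_rot: [[0.837, -0.003, -0.548], [0.548, -0.001, 0.837], [-0.003, -1.0, 0.001]]
wrist_force: [0.3, 0.2, -2.1]
opening: 22.4
```

Emit:
{"method": "jog_arm", "body": {"commands": [[[0,1,-1],[0,-0.114,0],15],[[0,1,-1],[0,-0.114,0],15],[[0,1,-2],[0,-0.114,0],15],[[0,1,-2],[0,-0.114,0],15],[[0,1,-2],[0,-0.114,0],15]]}}

```text
t: 11.03
eef_pos: [423.0, 188.5, 189.0]
tcp_rot: [[0.409, -0.004, -0.913], [0.913, -0.001, 0.409], [-0.003, -1.0, 0.003]]
wrist_force: [-0.6, -0.2, -1.8]
opening: 22.6
```

Emit:
{"method": "jog_arm", "body": {"commands": [[[-1,1,-2],[0,-0.114,0],15],[[-1,1,-1],[0,-0.114,0],15],[[-1,1,-1],[0,-0.114,0],15],[[-1,1,-1],[0,-0.114,0],15],[[-1,1,-1],[0,-0.114,0],15]]}}

```text
t: 11.45
eef_pos: [427.8, 182.2, 184.1]
tcp_rot: [[-0.148, -0.004, -0.989], [0.989, -0.001, -0.148], [-0.001, -1.0, 0.004]]
wrist_force: [0.1, -1.3, -0.9]
opening: 22.7
```

Emit:
{"method": "jog_arm", "body": {"commands": [[[0,0,0],[0,0,0],15],[[0,0,0],[0,0,0],15]]}}

```text
t: 11.62
eef_pos: [428.1, 182.4, 184.6]
tcp_rot: [[-0.14, -0.003, -0.99], [0.99, -0.001, -0.14], [-0.0, -1.0, 0.003]]
wrist_force: [-0.2, 0.0, -0.6]
opening: 22.8
```

```bash
python3 plan.py 434 187 100 98 4
```

```text
from [428.1 182.4 184.6] 98.0 tilt [-0.003 -0.001 -1.   ] turn -0.001 n min 2.0354929498408465 0.0053890346206344475
[1.0, 21.0, -2.0] 0.0
[1.0, 21.0, -1.0] 0.0
[1.0, 21.0, -2.0] 0.0
[0.7, 21.6, -1.5] 0.0
```

Emit:
{"method": "jog_arm", "body": {"commands": [[[1,21,-2],[0,0,0],15],[[1,21,-1],[0,0,0],15],[[1,21,-2],[0,0,0],15],[[1,20,-1],[0,0,0],15],[[0,0,0],[0,0,0],15]]}}

```text
t: 12.03
eef_pos: [431.1, 186.7, 99.1]
tcp_rot: [[-0.141, -0.008, -0.99], [0.99, -0.002, -0.141], [-0.001, -1.0, 0.008]]
wrist_force: [-1.2, -0.3, -2.5]
opening: 22.5
```

```bash
python3 -c "
from h import *
print(state()['eef_pos'],state()['wrist_force'])
save('scene','z18',(220,100,380,220),4.4)"
```

```text
[431.12005703 186.73294102  99.06095767] [-1.24482883 -0.31744682 -2.5138019 ]
```

View pics/z18.png

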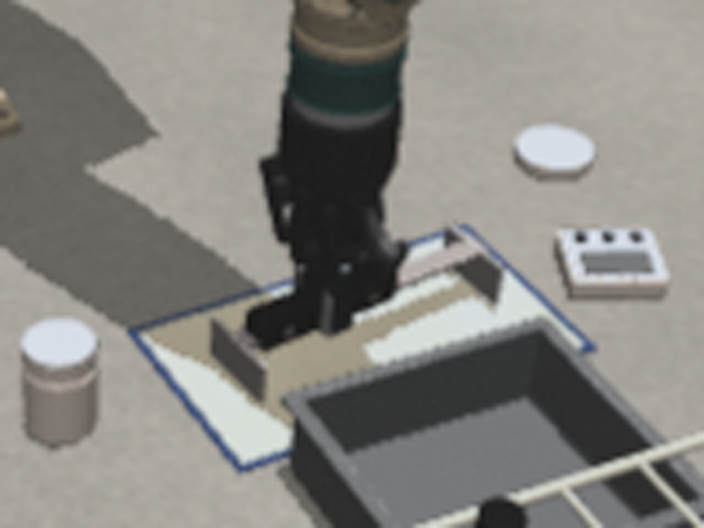

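Emit:
{"method": "jog_arm", "body": {"commands": [[[0,3,0],[0,0,0],15],[[0,2,0],[0,0,0],15],[[0,0,0],[0,0,0],15]]}}

```text
t: 12.33
eef_pos: [435.1, 187.7, 98.7]
tcp_rot: [[-0.142, 0.002, -0.99], [0.99, 0.0, -0.142], [0.0, -1.0, -0.002]]
wrist_force: [-0.8, -0.3, -2.0]
opening: 22.4
```

Emit:
{"method": "jog_arm", "body": {"commands": [[[0,2,0],[0,0,0],15],[[0,0,0],[0,0,0],15]]}}

```text
t: 12.5
eef_pos: [434.8, 187.7, 96.5]
tcp_rot: [[-0.143, 0.001, -0.99], [0.99, 0.0, -0.143], [0.0, -1.0, -0.001]]
wrist_force: [-0.4, -0.1, -2.7]
opening: 22.9
```

Emit:
{"method": "jog_arm", "body": {"commands": [[[0,2,0],[0,0,0],15],[[0,0,0],[0,0,0],15]]}}

```text
t: 12.67
eef_pos: [434.4, 187.6, 94.0]
tcp_rot: [[-0.143, 0.0, -0.99], [0.99, 0.0, -0.143], [0.0, -1.0, -0.0]]
wrist_force: [-0.6, -0.2, -3.1]
opening: 23.0
```

Emit:
{"method": "jog_arm", "body": {"commands": [[[0,2,0],[0,0,0],15],[[0,0,0],[0,0,0],15]]}}

```text
t: 12.83
eef_pos: [434.6, 187.6, 93.5]
tcp_rot: [[-0.143, -0.0, -0.99], [0.99, -0.0, -0.143], [-0.0, -1.0, 0.0]]
wrist_force: [-3.9, -1.5, 12.5]
opening: 22.5
```

Contact (+12 N). Releasing gently and rising straight up.

Emit:
{"method": "jog_arm", "body": {"commands": [[[0,-1,0],[0,0,0],40],[[0,0,0],[0,0,0],55],[[0,0,0],[0,0,0],60],[[0,0,0],[0,0,0],60],[[0,-15,0],[0,0,0],60]]}}

```text
t: 13.25
eef_pos: [432.3, 187.0, 105.7]
tcp_rot: [[-0.143, -0.005, -0.99], [0.99, -0.001, -0.143], [-0.001, -1.0, 0.005]]
wrist_force: [0.3, -0.2, -0.9]
opening: 59.9
```

Emit:
{"method": "jog_arm", "body": {"commands": [[[0,-25,0],[0,0,0],60],[[0,-30,0],[0,0,0],60],[[0,-30,0],[0,0,0],60],[[0,-20,0],[0,0,0],85],[[0,0,0],[0,0,0],85]]}}

```text
t: 13.67
eef_pos: [437.5, 188.5, 217.6]
tcp_rot: [[-0.143, 0.009, -0.99], [0.99, 0.003, -0.143], [0.001, -1.0, -0.009]]
wrist_force: [0.3, -0.3, 0.4]
opening: 81.8
```

Run:
```python
from h import *
np.set_printoptions(precision=1,suppress=True)
print(state()['eef_pos'])
save('scene','z19');save("top","z20")
# jar/crucible masks
for L in("jar_a","crucible_a"):
  for n in("top","scene"):
    for d in spot_point(L,n):
      if d["p"]>.2: print(L,n,round(d["p"],2),np.array(d["location"]),w(n,d["location"],0))
```

```text
[437.5 188.5 217.6]
jar_a top 0.77 [327.  225.7] [ 429.4 -216.2    0. ]
jar_a top 0.65 [316.7 179.8] [ 559.4 -189.5    0. ]
jar_a top 0.55 [249.9 225.7] [429.1  -0.2   0. ]
jar_a scene 0.91 [184.7 247.5] [ 560.9 -190.9    0. ]
jar_a scene 0.65 [232.7 195.8] [427.9  -4.2   0. ]
jar_a scene 0.61 [324.9 164.9] [410.  313.6  -0. ]
crucible_a top 0.67 [307.  143.5] [ 664.4 -163.5   -0. ]
crucible_a top 0.51 [291.1 225.2] [ 430.6 -115.5    0. ]
crucible_a scene 0.79 [205.9 275.7] [ 667.1 -172.7   -0. ]
crucible_a scene 0.62 [202.7 206.2] [434.5 -97.4   0. ]
```

View pics/z19.png

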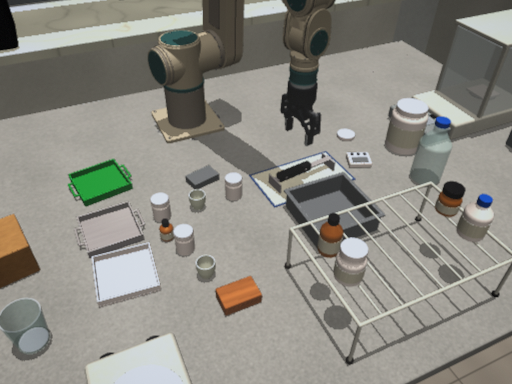

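View pics/z20.png

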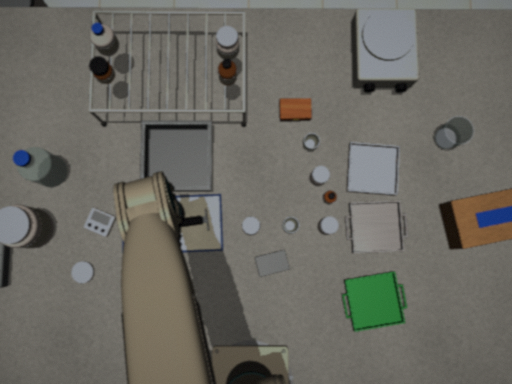

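The puller stands on the pad (scene (300,172)) and the tote is out at (335,208). Now I'll locate the jars, crucibles and trays precisely in the top view.

Run:
```python
from h import *
np.set_printoptions(precision=1,suppress=True)
im=snapshot("top");g=cv2.cvtColor(im,cv2.COLOR_RGB2GRAY)
s=4;crop=(235,125,415,255)
c=cv2.resize(im[crop[1]:crop[3],crop[0]:crop[2]],None,fx=s,fy=s,interpolation=cv2.INTER_CUBIC)
cc=cv2.cvtColor(c,cv2.COLOR_RGB2BGR);gg=cv2.cvtColor(c,cv2.COLOR_RGB2GRAY)
for (x,y,z) in((250,226,66),(329,226,66),(320,176,66),(290,226,45),(311,143,45)):
    x0,y0=int((x-crop[0]-12)*s),int((y-crop[1]-12)*s);x0=max(x0,0)
    sub=cv2.GaussianBlur(gg[y0:y0+24*s,x0:x0+24*s],(0,0),2)
    h=cv2.HoughCircles(sub,cv2.HOUGH_GRADIENT,1.2,50,param1=60,param2=10,minRadius=24,maxRadius=42)
    if h is None: print("none");continue
    cx,cy,r=h[0][0];cv2.circle(cc,(int(cx+x0),int(cy+y0)),int(r),(0,0,255),1)
    px=((cx+x0+.5)/s+crop[0]-.5,(cy+y0+.5)/s+crop[1]-.5);print(px,r/s,w("top",px,z),"r mm",r/s*(1270-z)/494)
cv2.imwrite("pics/z21.png",cc)
```

```text
(np.float32(250.375), np.float32(225.475)) 7.98 [425.3  -0.5  66. ] r mm 19.44923
(np.float32(326.675), np.float32(225.775)) 9.33 [ 424.8 -204.    66. ] r mm 22.739515
(np.float32(317.375), np.float32(176.975)) 8.43 [ 556.6 -181.4   66. ] r mm 20.545994
(np.float32(290.075), np.float32(224.575)) 7.5 [ 429.3 -108.4   45. ] r mm 18.598179
(np.float32(311.075), np.float32(140.675)) 7.14 [ 661.8 -168.9   45. ] r mm 17.705465
```

View pics/z21.png

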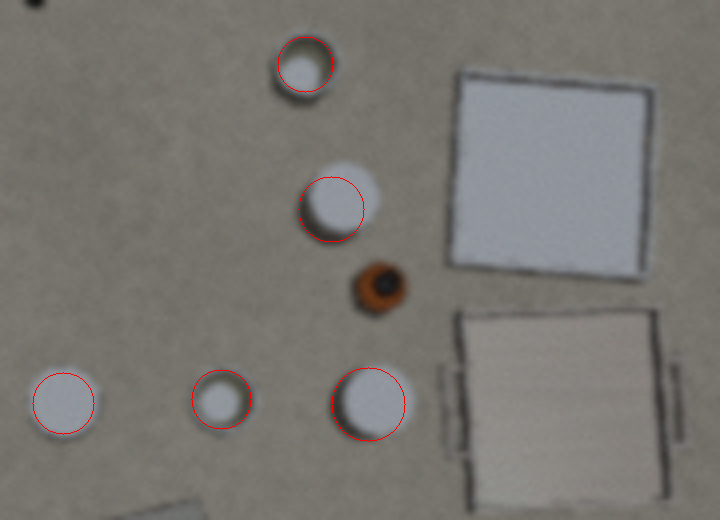

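```bash
python3 - <<'E'
from h import *
np.set_printoptions(precision=1,suppress=True)
f=lambda p,z:w("top",(235+p[0]/4-.4,125+p[1]/4-.4),z)
for n,p,z in(("J1",(64,402),66),("J2",(376,402),66),("J3",(343,198),66),("C1",(222,400),45),("C2",(305,67),45),("amber",(378,290),30)): print(n,f(p,z))
for T in(((458,72),(653,90),(642,280),(449,265)),((458,312),(656,310),(668,497),(470,510))):
    P=np.array([f(p,22) for p in T]);print(P[:,:2].tolist(),P.mean(0));e=P[0]-P[1];print("yaw of +y side",np.degrees(np.arctan2(e[0],e[1])))
for L in("amber_bottle","weight_box"):
    for n in("top","scene"):
        for d in spot_point(L,n)[:2]: print(L,n,d,w(n,d["location"],0))
E
python3 plan.py 427 -1 217 0 10; python3 plan.py 427 -1 217 180 10|head -1
```

```text
J1 [426.3  -1.1  66. ]
J2 [ 426.6 -209.2   66. ]
J3 [ 564.5 -189.6   66. ]
C1 [ 429.2 -108.4   45. ]
C2 [ 659.9 -168.2   45. ]
amber [ 506.4 -218.4   30. ]
[[662.1618705186577, -279.310253817441], [649.6063622957431, -416.53678011210155], [514.7103508759394, -403.8204360659763], [524.9790716651878, -269.599867221499]] [ 587.9 -342.3   22. ]
yaw of +y side 5.227708516999141
[[492.0956272841075, -275.0467636799583], [493.7287343825139, -412.7954876759752], [364.619846599118, -416.1983700843749], [355.64825408998325, -279.86021673243283]] [ 426.5 -346.    22. ]
yaw of +y side -0.679249563192614
amber_bottle top {'location': [329.2, 197.5], 'p': 0.68} [ 509.  -223.9    0. ]
amber_bottle scene {'location': [166.3, 234.7], 'p': 0.8} [ 499.  -220.8    0. ]
weight_box top {'location': [326.6, 199.8], 'p': 0.44} [ 502.4 -216.5    0. ]
weight_box top {'location': [171.7, 224.1], 'p': 0.38} [433.3 218.3   0. ]
weight_box scene {'location': [240.6, 296.6], 'p': 0.85} [ 756.  -120.8    0. ]
from [434.1 187.5 212.2] 98.2 tilt [-0.001 -0.    -1.   ] turn -1.714 n min 4.524135804486072 13.713810386240588
[-19.0, -0.0, 3.0] 0.171
[-18.0, -1.0, 1.0] 0.171
[-19.0, -0.0, -3.0] 0.171
[-18.0, -1.0, -7.0] 0.171
[-16.0, -0.0, -9.0] 0.171
[-15.0, -1.0, -11.0] 0.171
[-13.0, -0.0, -15.0] 0.171
[-10.0, -1.0, -16.0] 0.171
[-7.0, -0.0, -17.0] 0.171
[-3.7, -0.8, -18.4] 0.171
from [434.1 187.5 212.2] 98.2 tilt [-0.001 -0.    -1.   ] turn 1.427 n min 4.524135804486072 11.418930842477756
```

```bash
python3 plan.py 427 -1 190 90 5
```

```text
from [434.1 187.5 212.2] 98.2 tilt [-0.001 -0.    -1.   ] turn -0.143 n min 4.553977546876115 1.147439771881416
[-37.0, 4.0, 7.0] 0.029
[-37.0, 5.0, 5.0] 0.029
[-38.0, 4.0, 5.0] 0.029
[-37.0, 5.0, 4.0] 0.029
[-38.0, 4.2, 2.1] 0.029
```

Emit:
{"method": "jog_arm", "body": {"commands": [[[-37,4,7],[0,0.029,0],70],[[-37,5,5],[0,0.029,0],70],[[-38,4,5],[0,0.029,0],70],[[-37,5,4],[0,0.029,0],70],[[-38,4,2],[0,0.029,0],70]]}}

```text
t: 14.63
eef_pos: [426.8, -2.2, 190.6]
tcp_rot: [[0.002, -0.0, -1.0], [1.0, 0.0, 0.002], [0.0, -1.0, 0.0]]
wrist_force: [1.3, -0.3, 0.3]
opening: 69.8
```

Emit:
{"method": "jog_arm", "body": {"commands": [[[0,0,0],[0,0,0],70],[[0,0,0],[0,0,0],70]]}}

```text
t: 14.8
eef_pos: [427.2, -2.7, 190.6]
tcp_rot: [[0.006, -0.001, -1.0], [1.0, 0.0, 0.006], [0.0, -1.0, 0.001]]
wrist_force: [-0.2, 0.3, -0.3]
opening: 70.2
```

```bash
python3 plan.py 427 -1 99 90 3; python3 -c "
from h import *
save('scene','z22',(170,90,400,230),3.4)"
```

```text
from [427.2  -2.7 190.6] 89.6 tilt [-0.001  0.    -1.   ] turn 0.006 n min 2.19799978124696 0.05002502456820679
[1.0, 31.0, 0.0] -0.002
[0.0, 30.0, 0.0] -0.002
[0.7, 30.6, 0.2] -0.002
```

View pics/z22.png

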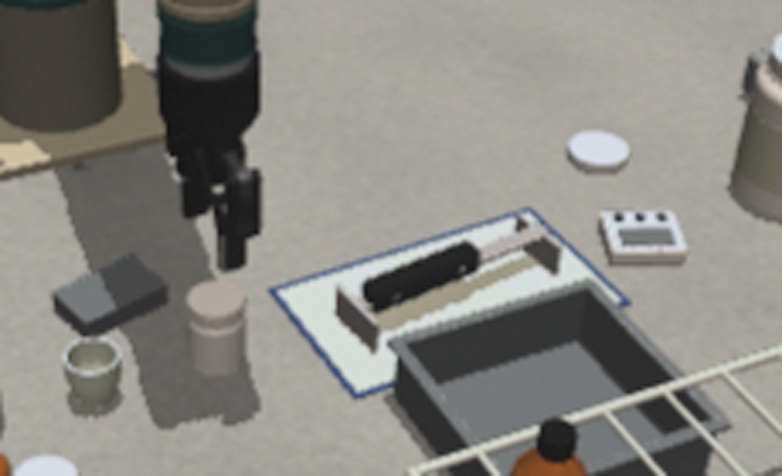

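The puller is level on its pad (hook near (326,163), heel near (275,185) in the scene view), and the gripper is over jar 1 at (233,187). Descending on the jar.

Emit:
{"method": "jog_arm", "body": {"commands": [[[1,31,0],[0,0,0],70],[[0,30,0],[0,0,0],70],[[0,30,0],[0,0,0],70],[[0,0,0],[0,0,0],70]]}}

```text
t: 15.18
eef_pos: [423.2, 2.1, 95.6]
tcp_rot: [[-0.001, -0.01, -1.0], [1.0, 0.002, -0.001], [0.002, -1.0, 0.01]]
wrist_force: [-1.5, 0.5, -1.5]
opening: 70.0
```

Emit:
{"method": "jog_arm", "body": {"commands": [[[0,0,0],[0,0,0],40],[[0,0,0],[0,0,0],40],[[0,0,0],[0,0,0],40],[[0,0,0],[0,0,0],40],[[0,0,0],[0,0,0],40]], "force": 35}}

```text
t: 15.6
eef_pos: [428.7, 0.1, 101.3]
tcp_rot: [[0.001, 0.003, -1.0], [1.0, -0.0, 0.001], [-0.0, -1.0, -0.003]]
wrist_force: [0.9, -0.2, -0.9]
opening: 46.4
```

Emit:
{"method": "jog_arm", "body": {"commands": [[[0,-20,0],[0,0,0],40],[[0,-35,0],[0,0,0],40],[[0,-35,0],[0,0,0],40],[[0,0,0],[0,0,0],40]]}}

```text
t: 15.93
eef_pos: [432.2, -0.6, 196.9]
tcp_rot: [[0.002, 0.013, -1.0], [1.0, -0.002, 0.002], [-0.002, -1.0, -0.013]]
wrist_force: [1.4, 0.4, -0.2]
opening: 46.6
```

```bash
python3 plan.py 555 -374 190 90 10; python3 -c "
from h import *
save('scene','z23',(170,90,400,230),3.4)"
```

```text
from [432.2  -0.6 196.9] 89.9 tilt [ 0.013 -0.002 -1.   ] turn 0.002 n min 9.427363185848307 0.013055341761745609
[-37.0, 1.0, -12.0] -0.0
[-38.0, 0.0, -13.0] -0.0
[-37.0, 1.0, -12.0] -0.0
[-37.0, 1.0, -12.0] -0.0
[-38.0, 0.0, -13.0] -0.0
[-37.0, 1.0, -12.0] -0.0
[-37.0, 1.0, -12.0] -0.0
[-38.0, 1.0, -13.0] -0.0
[-37.0, 0.0, -12.0] -0.0
[-37.2, 0.9, -12.4] -0.0
```

View pics/z23.png

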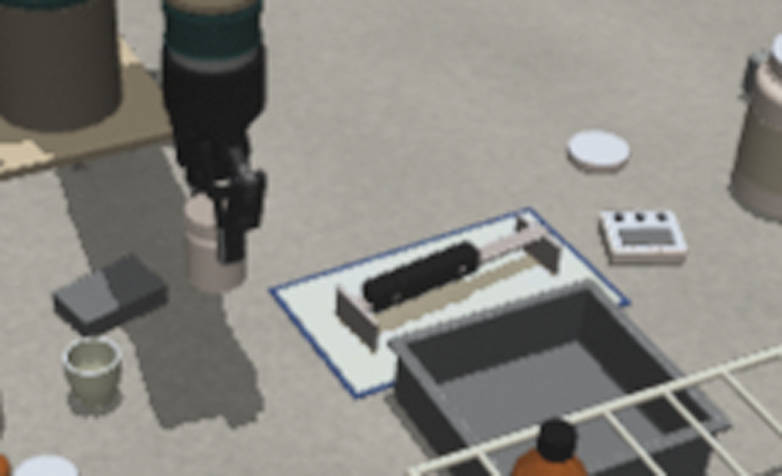

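Jar 1 is held upright at about (233,160). Carrying it to the white tray.

Emit:
{"method": "jog_arm", "body": {"commands": [[[-37,1,-12],[0,0,0],40],[[-38,0,-13],[0,0,0],40],[[-37,1,-12],[0,0,0],40],[[-37,1,-12],[0,0,0],40],[[-38,0,-13],[0,0,0],40]]}}

```text
t: 16.4
eef_pos: [488.5, -188.3, 185.8]
tcp_rot: [[0.002, -0.002, -1.0], [1.0, 0.001, 0.002], [0.001, -1.0, 0.002]]
wrist_force: [1.1, 0.9, -0.2]
opening: 46.3
```

Emit:
{"method": "jog_arm", "body": {"commands": [[[-37,1,-12],[0,0,0],40],[[-37,1,-12],[0,0,0],40],[[-37,1,-13],[0,0,0],40],[[-37,0,-12],[0,0,0],40],[[-37,1,-12],[0,0,0],40]]}}

```text
t: 16.82
eef_pos: [549.5, -373.7, 181.6]
tcp_rot: [[0.002, -0.001, -1.0], [1.0, 0.001, 0.002], [0.001, -1.0, 0.001]]
wrist_force: [0.7, -0.0, -0.2]
opening: 46.4
```

Emit:
{"method": "jog_arm", "body": {"commands": [[[0,0,0],[0,0,0],40],[[0,0,0],[0,0,0],40]]}}

```text
t: 16.98
eef_pos: [549.6, -374.0, 181.3]
tcp_rot: [[0.004, -0.001, -1.0], [1.0, 0.001, 0.004], [0.001, -1.0, 0.001]]
wrist_force: [0.2, 1.1, -1.7]
opening: 46.3
```

```bash
python3 plan.py 555 -374 112 90 3; python3 -c "
from h import *
save('scene','z24',(60,130,280,310),3.4)"
```

```text
from [ 549.6 -374.   181.3] 89.8 tilt [-0.001  0.001 -1.   ] turn 0.004 n min 1.6677413751461838 0.03458567920128175
[0.0, 23.0, -2.0] -0.001
[0.0, 23.0, -2.0] -0.001
[0.0, 23.3, -1.4] -0.001
```

View pics/z24.png

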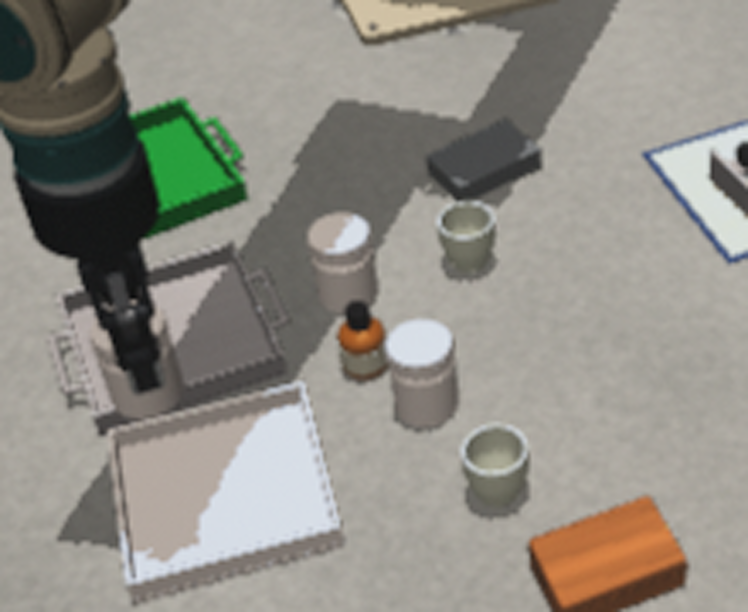

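Run:
```python
from h import *
f=lambda p,z:w("scene",(60+p[0]/3.4,130+p[1]/3.4),z).round(1)
P=np.array([f(p,22) for p in((113,433),(301,385),(343,537),(131,590))]);print(P,P.mean(0))
print("jar base",f((145,395),80), "cap",f((133,318),150))
P=np.array([f(p,22) for p in((65,295),(233,245),(287,365),(100,425))]);print(P,P.mean(0))
```

```text
[[ 521.5 -406.1   22. ]
 [ 530.5 -273.    22. ]
 [ 675.4 -282.5   22. ]
 [ 660.5 -418.5   22. ]] [ 596.975 -345.025   22.   ]
jar base [ 552.  -377.5   80. ] cap [ 551.1 -370.5  150. ]
[[ 364.3 -415.7   22. ]
 [ 359.7 -283.9   22. ]
 [ 506.8 -277.3   22. ]
 [ 510.2 -413.2   22. ]] [ 435.25  -347.525   22.   ]
```

Emit:
{"method": "jog_arm", "body": {"commands": [[[0,20,-4],[0,0,0],40],[[0,20,-4],[0,0,0],40],[[0,18,-2],[0,0,0],40],[[0,12,0],[0,0,0],40],[[0,0,0],[0,0,0],40]]}}

```text
t: 17.45
eef_pos: [557.3, -368.8, 109.2]
tcp_rot: [[0.0, -0.006, -1.0], [1.0, 0.005, 0.0], [0.005, -1.0, 0.006]]
wrist_force: [-0.5, 0.7, -1.7]
opening: 46.8
```

Emit:
{"method": "jog_arm", "body": {"commands": [[[0,2,0],[0,0,0],40],[[0,0,0],[0,0,0],40]]}}

```text
t: 17.62
eef_pos: [559.9, -371.7, 111.5]
tcp_rot: [[0.001, 0.0, -1.0], [1.0, -0.0, 0.001], [-0.0, -1.0, -0.0]]
wrist_force: [-0.0, -1.0, -2.0]
opening: 46.5
```

Emit:
{"method": "jog_arm", "body": {"commands": [[[-1,3,0],[0,0,0],40],[[0,2,0],[0,0,0],40],[[0,0,0],[0,0,0],40]]}}

```text
t: 17.87
eef_pos: [560.0, -373.4, 106.4]
tcp_rot: [[0.002, 0.001, -1.0], [1.0, -0.001, 0.002], [-0.001, -1.0, -0.001]]
wrist_force: [0.5, 0.2, -0.6]
opening: 46.7
```

Emit:
{"method": "jog_arm", "body": {"commands": [[[0,2,0],[0,0,0],40],[[0,0,0],[0,0,0],40]]}}

```text
t: 18.03
eef_pos: [560.2, -373.5, 105.2]
tcp_rot: [[0.002, 0.001, -1.0], [1.0, -0.001, 0.002], [-0.001, -1.0, -0.001]]
wrist_force: [-0.6, 0.2, 4.4]
opening: 47.1
```

Touchdown at the expected height (105). Releasing and rising.

Emit:
{"method": "jog_arm", "body": {"commands": [[[0,0,0],[0,0,0],52],[[0,0,0],[0,0,0],60],[[0,0,0],[0,0,0],66],[[0,-12,0],[0,0,0],66],[[0,-25,0],[0,0,0],66]]}}

```text
t: 18.45
eef_pos: [557.6, -371.3, 137.9]
tcp_rot: [[0.002, -0.006, -1.0], [1.0, 0.005, 0.002], [0.005, -1.0, 0.006]]
wrist_force: [-0.4, -0.2, -0.4]
opening: 66.1
```

Emit:
{"method": "jog_arm", "body": {"commands": [[[0,-30,0],[0,0,0],66],[[0,-15,0],[0,0,0],66],[[0,0,0],[0,0,0],66]]}}

```text
t: 18.7
eef_pos: [562.3, -375.1, 191.9]
tcp_rot: [[0.002, 0.008, -1.0], [1.0, -0.006, 0.002], [-0.006, -1.0, -0.008]]
wrist_force: [1.3, -0.6, 0.3]
opening: 66.6
```

```bash
python3 plan.py 427 -209 188 90 6; python3 -c "
from h import *
save('scene','z25',(60,130,280,310),3.4)"
```

```text
from [ 562.3 -375.1  191.9] 89.9 tilt [ 0.008 -0.006 -1.   ] turn 0.002 n min 5.138130417423228 0.012581072477722444
[28.0, 1.0, 23.0] -0.0
[27.0, 0.0, 22.0] -0.0
[28.0, 1.0, 23.0] -0.0
[28.0, 1.0, 22.0] -0.0
[27.0, 0.0, 23.0] -0.0
[27.9, 0.9, 22.6] -0.0
```

View pics/z25.png

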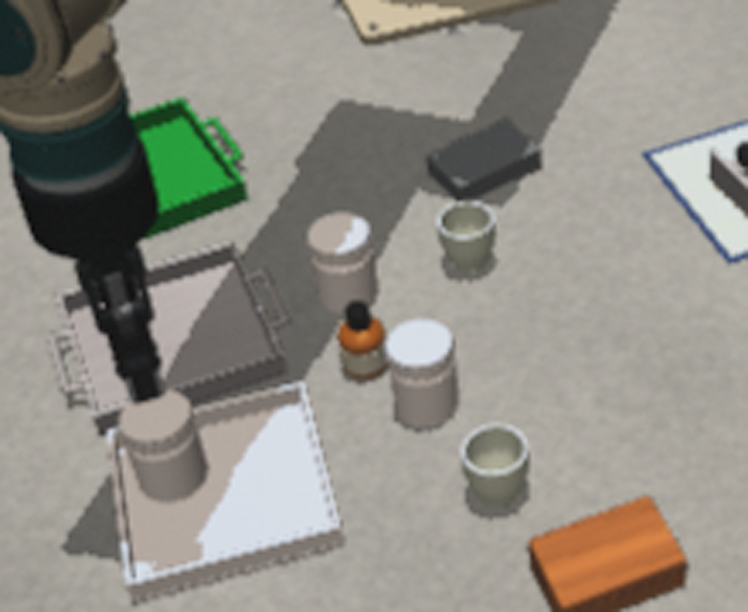

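Jar 1 stands upright in the white tray at about (109,262). Next is jar 2 at (161,207).

Emit:
{"method": "jog_arm", "body": {"commands": [[[28,1,23],[0,0,0],66],[[27,0,22],[0,0,0],66],[[28,1,23],[0,0,0],66],[[28,1,22],[0,0,0],66],[[27,0,23],[0,0,0],66]]}}

```text
t: 19.17
eef_pos: [444.9, -232.9, 181.2]
tcp_rot: [[0.002, -0.003, -1.0], [1.0, 0.002, 0.002], [0.002, -1.0, 0.003]]
wrist_force: [0.2, 0.5, 0.3]
opening: 65.8
```

Emit:
{"method": "jog_arm", "body": {"commands": [[[28,1,22],[0,0,0],66],[[0,0,0],[0,0,0],66],[[0,0,0],[0,0,0],66]]}}

```text
t: 19.42
eef_pos: [422.3, -204.4, 180.2]
tcp_rot: [[0.0, -0.004, -1.0], [1.0, 0.002, 0.0], [0.002, -1.0, 0.004]]
wrist_force: [0.2, -1.4, 0.5]
opening: 66.1
```

```bash
python3 plan.py 427 -209 100 90 4; python3 -c "
from h import *
f=lambda p,z:w('scene',(60+p[0]/3.4,130+p[1]/3.4),z).round(1)
print(f((339,233),66),f((420,342),66),f((466,220),45),f((495,450),45))
save('top','z26',(235,125,415,255),4)"
```

```text
from [ 422.3 -204.4  180.2] 90.0 tilt [-0.004  0.002 -1.   ] turn 0.0 n min 1.9287041851731503 0.0036903869568831738
[-1.0, 20.0, -1.0] -0.0
[-1.0, 20.0, -1.0] -0.0
[-1.0, 20.0, -2.0] -0.0
[-1.6, 20.2, -0.7] -0.0
[ 429.8 -210.4   66. ] [ 566.3 -189.5   66. ] [ 431.8 -109.7   45. ] [ 664.8 -169.8   45. ]
```

View pics/z26.png

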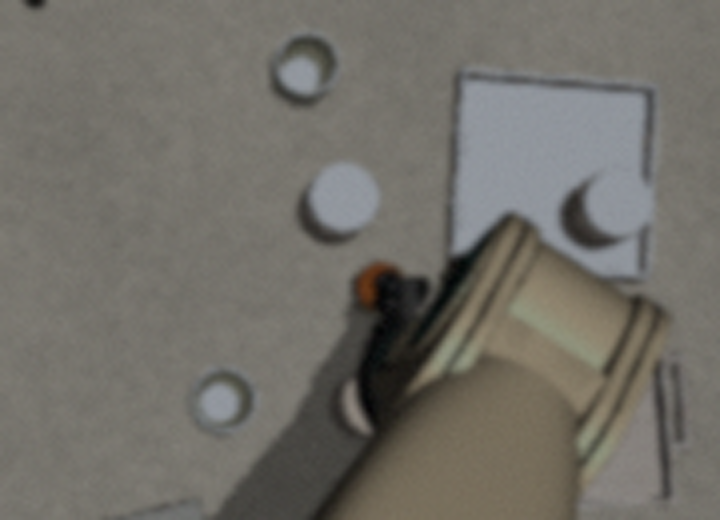

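Emit:
{"method": "jog_arm", "body": {"commands": [[[-1,20,-1],[0,0,0],66],[[-1,20,-1],[0,0,0],66],[[-1,20,-1],[0,0,0],66],[[-1,20,0],[0,0,0],66],[[0,0,0],[0,0,0],66]]}}

```text
t: 19.88
eef_pos: [427.0, -210.7, 98.6]
tcp_rot: [[0.002, -0.005, -1.0], [1.0, 0.003, 0.002], [0.003, -1.0, 0.005]]
wrist_force: [-0.7, 0.2, -0.0]
opening: 66.2
```

Emit:
{"method": "jog_arm", "body": {"commands": [[[0,0,0],[0,0,0],66],[[0,0,0],[0,0,0],66]]}}

```text
t: 20.05
eef_pos: [429.2, -211.9, 102.6]
tcp_rot: [[0.002, 0.001, -1.0], [1.0, -0.001, 0.002], [-0.001, -1.0, -0.001]]
wrist_force: [0.0, -0.3, 1.1]
opening: 65.5
```

```bash
python3 plan.py 428 -210 100 90 1; python3 -c "
from h import *
save('scene','z27',(110,150,260,280),4.6)"
```

```text
from [ 429.2 -211.9  102.6] 89.9 tilt [ 0.001 -0.001 -1.   ] turn 0.002 n min 0.08108257252330196 0.015936498179598857
[1.9, 2.6, 1.2] -0.002
```

View pics/z27.png

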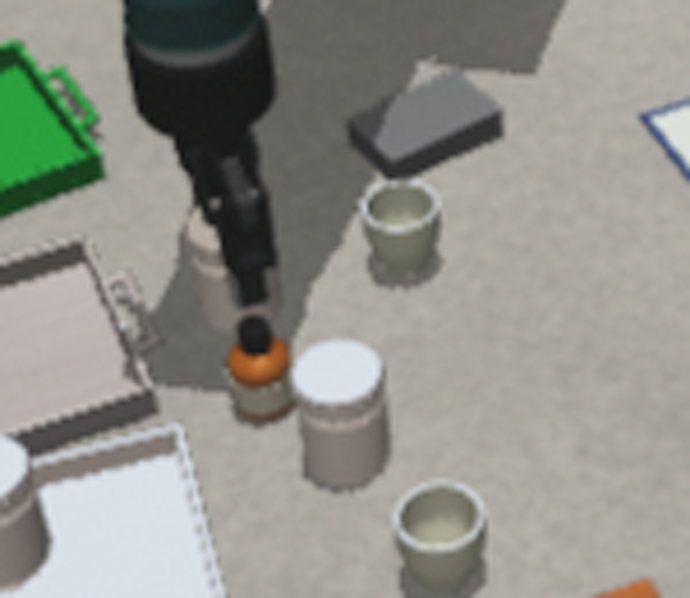

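The fingers straddle jar 2 at (161,208), and the amber bottle at (166,230) is untouched. Gripping.

Emit:
{"method": "jog_arm", "body": {"commands": [[[1,2,0],[0,0,0],40],[[0,0,0],[0,0,0],40],[[0,0,0],[0,0,0],40],[[0,0,0],[0,0,0],40]]}}

```text
t: 20.43
eef_pos: [429.0, -210.5, 101.2]
tcp_rot: [[0.002, 0.002, -1.0], [1.0, -0.002, 0.002], [-0.002, -1.0, -0.002]]
wrist_force: [-0.3, 0.4, 6.7]
opening: 46.6
```

Emit:
{"method": "jog_arm", "body": {"commands": [[[0,-12,0],[0,0,0],40],[[0,-28,0],[0,0,0],40],[[0,-28,0],[0,0,0],40],[[0,-12,0],[0,0,0],40],[[0,0,0],[0,0,0],40]]}}

```text
t: 20.85
eef_pos: [430.1, -211.1, 183.2]
tcp_rot: [[0.001, 0.006, -1.0], [1.0, -0.004, 0.001], [-0.004, -1.0, -0.006]]
wrist_force: [0.8, -0.8, -0.4]
opening: 46.4
```

```bash
python3 plan.py 566 -306 185 90 5;  python3 -c "
from h import *
f=lambda p,z:w('top',(235+p[0]/4-.4,125+p[1]/4-.4),z).round(1)
print('J1 in tray',f((617,204),70))"
```

```text
from [ 430.1 -211.1  183.2] 89.9 tilt [ 0.006 -0.004 -1.   ] turn 0.001 n min 3.975825567711865 0.011537286288263005
[-19.0, -0.0, -27.0] -0.0
[-19.0, -1.0, -27.0] -0.0
[-19.0, -0.0, -28.0] -0.0
[-19.0, -0.0, -27.0] -0.0
[-18.7, -0.8, -27.0] -0.0
J1 in tray [ 560.1 -373.8   70. ]
```

Emit:
{"method": "jog_arm", "body": {"commands": [[[-19,0,-27],[0,0,0],40],[[-19,-1,-27],[0,0,0],40],[[-19,0,-28],[0,0,0],40],[[-19,0,-27],[0,0,0],40],[[-19,-1,-27],[0,0,0],40]]}}

```text
t: 21.27
eef_pos: [564.1, -305.1, 179.7]
tcp_rot: [[0.002, -0.003, -1.0], [1.0, 0.002, 0.002], [0.002, -1.0, 0.003]]
wrist_force: [-0.1, 0.1, -0.3]
opening: 46.8
```

Emit:
{"method": "jog_arm", "body": {"commands": [[[0,0,0],[0,0,0],40],[[0,0,0],[0,0,0],40]]}}

```text
t: 21.43
eef_pos: [564.5, -305.7, 179.9]
tcp_rot: [[0.002, -0.002, -1.0], [1.0, 0.001, 0.002], [0.001, -1.0, 0.002]]
wrist_force: [0.1, 0.4, -0.8]
opening: 46.2
```

```bash
python3 plan.py 566 -306 110 90 4; python3 -c "
from h import *
save('scene','z28',(60,130,280,310),3.4)"
```

```text
from [ 564.5 -305.7  179.9] 89.9 tilt [-0.002  0.001 -1.   ] turn 0.002 n min 1.6758427528396207 0.014819653132221333
[-0.0, 17.0, -0.0] -0.0
[-0.0, 18.0, -1.0] -0.0
[-0.0, 17.0, -0.0] -0.0
[-0.3, 17.9, -0.5] -0.0
```

View pics/z28.png

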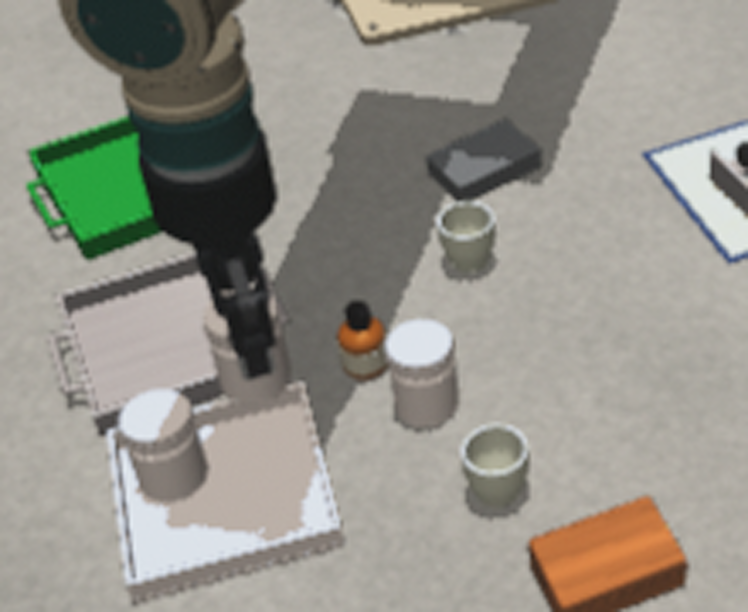

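Jar 2 hangs above the tray's second spot, near (133,240), clear of jar 1. Lowering.

Emit:
{"method": "jog_arm", "body": {"commands": [[[0,19,0],[0,0,0],40],[[0,19,-1],[0,0,0],40],[[0,19,0],[0,0,0],40],[[0,13,0],[0,0,0],40],[[0,0,0],[0,0,0],40]]}}

```text
t: 21.9
eef_pos: [561.4, -302.6, 107.8]
tcp_rot: [[0.001, -0.007, -1.0], [1.0, 0.005, 0.001], [0.005, -1.0, 0.007]]
wrist_force: [-1.0, 0.1, -1.7]
opening: 46.5
```

Emit:
{"method": "jog_arm", "body": {"commands": [[[0,0,0],[0,0,0],40],[[0,0,0],[0,0,0],40]]}}

```text
t: 22.07
eef_pos: [565.0, -305.1, 112.7]
tcp_rot: [[0.002, 0.001, -1.0], [1.0, -0.0, 0.002], [-0.0, -1.0, -0.001]]
wrist_force: [-0.2, -0.2, -1.0]
opening: 46.2
```

Emit:
{"method": "jog_arm", "body": {"commands": [[[-1,3,-1],[0,0,0],40],[[0,3,0],[0,0,0],40],[[0,0,0],[0,0,0],40]]}}

```text
t: 22.32
eef_pos: [566.2, -306.3, 106.2]
tcp_rot: [[0.002, 0.001, -1.0], [1.0, -0.0, 0.002], [-0.0, -1.0, -0.001]]
wrist_force: [-0.3, -0.5, -1.3]
opening: 46.7
```

Emit:
{"method": "jog_arm", "body": {"commands": [[[0,2,0],[0,0,0],40],[[0,0,0],[0,0,0],40]]}}

```text
t: 22.48
eef_pos: [566.4, -306.4, 105.3]
tcp_rot: [[0.002, 0.001, -1.0], [1.0, -0.001, 0.002], [-0.001, -1.0, -0.001]]
wrist_force: [-1.3, 1.1, 3.9]
opening: 46.5
```

Emit:
{"method": "jog_arm", "body": {"commands": [[[0,0,0],[0,0,0],52],[[0,0,0],[0,0,0],60],[[0,0,0],[0,0,0],66],[[0,-12,0],[0,0,0],66],[[0,-25,0],[0,0,0],66]]}}

```text
t: 22.9
eef_pos: [563.6, -304.6, 138.1]
tcp_rot: [[0.002, -0.006, -1.0], [1.0, 0.004, 0.002], [0.004, -1.0, 0.006]]
wrist_force: [0.5, -0.1, -0.5]
opening: 66.5
```

Emit:
{"method": "jog_arm", "body": {"commands": [[[0,-30,0],[0,0,0],66],[[0,-15,0],[0,0,0],66],[[0,0,0],[0,0,0],66]]}}

```text
t: 23.15
eef_pos: [568.6, -307.9, 191.7]
tcp_rot: [[0.002, 0.008, -1.0], [1.0, -0.005, 0.001], [-0.005, -1.0, -0.008]]
wrist_force: [0.4, -0.4, 0.4]
opening: 65.9
```

```bash
python3 plan.py 565 -190 186 60 5; python3 -c "
from h import *
save('scene','z29',(60,130,280,310),3.4)"
```

```text
from [ 568.6 -307.9  191.7] 89.9 tilt [ 0.008 -0.005 -1.   ] turn -0.522 n min 2.8314719333597007 4.176519016136567
[24.0, 1.0, 1.0] 0.104
[23.0, 1.0, 3.0] 0.104
[23.0, 1.0, 6.0] 0.104
[22.0, 2.0, 7.0] 0.104
[21.3, 0.7, 10.7] 0.104
```

View pics/z29.png

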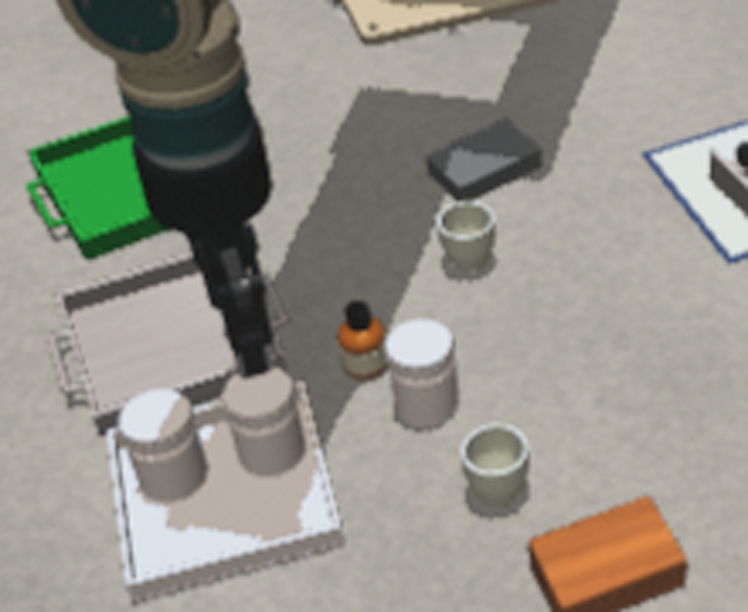

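Both jars stand in the tray ((109,262) and (138,254)). Jar 3 at (184,240) is next, approached with the jaws turned 30° to clear the amber bottle.

Emit:
{"method": "jog_arm", "body": {"commands": [[[24,1,1],[0,0.104,0],68],[[23,1,3],[0,0.104,0],68],[[23,1,6],[0,0.104,0],68],[[22,1,7],[0,0.104,0],68],[[21,1,11],[0,0.104,0],68]]}}

```text
t: 23.62
eef_pos: [561.0, -187.1, 179.4]
tcp_rot: [[0.503, -0.002, -0.864], [0.864, 0.001, 0.503], [-0.0, -1.0, 0.002]]
wrist_force: [1.1, -0.2, 0.3]
opening: 68.0
```

Emit:
{"method": "jog_arm", "body": {"commands": [[[0,0,0],[0,0,0],68],[[0,0,0],[0,0,0],68],[[0,0,0],[0,0,0],68]]}}

```text
t: 23.87
eef_pos: [561.6, -188.5, 180.2]
tcp_rot: [[0.497, -0.001, -0.868], [0.868, -0.0, 0.497], [-0.001, -1.0, 0.001]]
wrist_force: [0.3, -0.7, -1.0]
opening: 68.0
```

```bash
python3 plan.py 565 -190 101 60 4
```

```text
from [ 561.6 -188.5  180.2] 60.2 tilt [-0.001 -0.    -1.   ] turn -0.003 n min 1.9007230722885224 0.026310056934761406
[0.0, 20.0, -1.0] 0.001
[0.0, 20.0, -1.0] 0.001
[0.0, 19.0, -1.0] 0.001
[0.4, 20.2, -0.7] 0.001
```

Emit:
{"method": "jog_arm", "body": {"commands": [[[0,20,-1],[0,0,0],68],[[0,20,-1],[0,0,0],68],[[0,20,-1],[0,0,0],68],[[0,19,0],[0,0,0],68],[[0,0,0],[0,0,0],68]]}}

```text
t: 24.28
eef_pos: [561.8, -189.9, 97.7]
tcp_rot: [[0.499, -0.007, -0.867], [0.867, 0.003, 0.499], [-0.001, -1.0, 0.007]]
wrist_force: [-1.9, -0.0, -0.2]
opening: 67.8
```

Emit:
{"method": "jog_arm", "body": {"commands": [[[0,0,0],[0,0,0],68],[[0,0,0],[0,0,0],68]]}}

```text
t: 24.45
eef_pos: [565.1, -190.9, 102.6]
tcp_rot: [[0.499, 0.001, -0.867], [0.867, -0.001, 0.499], [-0.0, -1.0, -0.001]]
wrist_force: [0.3, -0.2, 0.3]
opening: 68.0
```

Emit:
{"method": "jog_arm", "body": {"commands": [[[0,0,0],[0,0,0],40],[[0,0,0],[0,0,0],40],[[0,0,0],[0,0,0],40],[[0,0,0],[0,0,0],40],[[0,0,0],[0,0,0],40]]}}

```text
t: 24.87
eef_pos: [565.8, -190.6, 103.9]
tcp_rot: [[0.498, 0.003, -0.867], [0.867, -0.002, 0.498], [-0.0, -1.0, -0.004]]
wrist_force: [-0.7, 0.3, 7.2]
opening: 46.7
```

```bash
python3 -c "
from h import *
save('scene','z30',(110,150,260,280),4.6)"
```

```text
(no output)
```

View pics/z30.png

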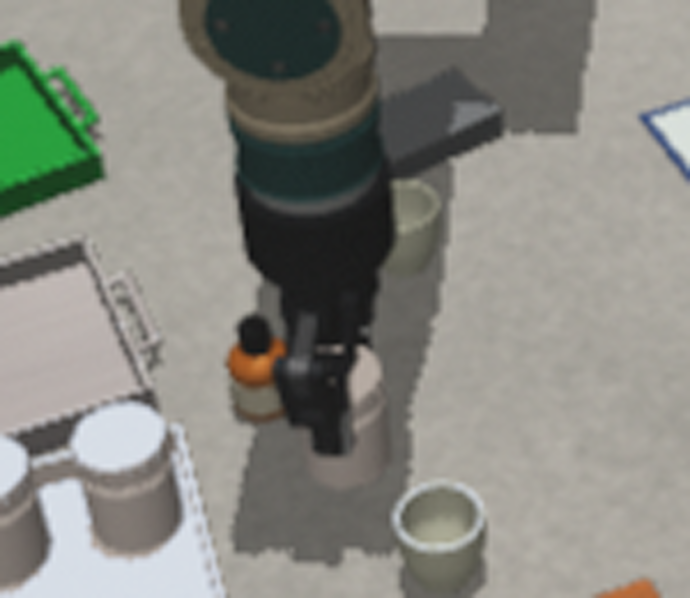

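Jar 3 is gripped, and the amber bottle at (166,228) is undisturbed. Lifting.

Emit:
{"method": "jog_arm", "body": {"commands": [[[0,-12,0],[0,0,0],40],[[0,-30,0],[0,0,0],40],[[0,-32,0],[0,0,0],40],[[0,-14,0],[0,0,0],40],[[0,0,0],[0,0,0],40]]}}

```text
t: 25.33
eef_pos: [567.2, -191.0, 195.2]
tcp_rot: [[0.498, 0.008, -0.867], [0.867, -0.004, 0.498], [0.001, -1.0, -0.009]]
wrist_force: [0.8, -0.6, -0.6]
opening: 46.8
```

```bash
python3 plan.py 626 -346 190 90 5
```

```text
from [ 567.2 -191.   195.2] 60.1 tilt [ 0.008 -0.004 -1.   ] turn 0.521 n min 3.978702891362936 4.170850401375191
[-21.0, 1.0, -26.0] -0.104
[-24.0, 1.0, -23.0] -0.104
[-25.0, 1.0, -21.0] -0.104
[-28.0, 1.0, -18.0] -0.104
[-29.9, 1.2, -14.6] -0.104
```

Emit:
{"method": "jog_arm", "body": {"commands": [[[-21,0,-26],[0,-0.104,0],40],[[-24,0,-23],[0,-0.104,0],40],[[-25,0,-21],[0,-0.104,0],40],[[-28,1,-18],[0,-0.104,0],40],[[-30,1,-15],[0,-0.104,0],40]]}}

```text
t: 25.75
eef_pos: [623.4, -345.8, 186.6]
tcp_rot: [[-0.004, -0.002, -1.0], [1.0, 0.002, -0.004], [0.002, -1.0, 0.002]]
wrist_force: [0.7, 0.2, -0.3]
opening: 46.2
```

Emit:
{"method": "jog_arm", "body": {"commands": [[[0,0,0],[0,0,0],40],[[0,0,0],[0,0,0],40],[[0,0,0],[0,0,0],40]]}}

```text
t: 26.0
eef_pos: [622.7, -344.3, 186.4]
tcp_rot: [[0.003, -0.003, -1.0], [1.0, 0.002, 0.003], [0.002, -1.0, 0.003]]
wrist_force: [-0.2, -0.0, -0.8]
opening: 46.5
```

```bash
python3 plan.py 626 -346 112 90 4; python3 -c "
from h import *
save('scene','z31',(60,130,280,310),3.4)"
```

```text
from [ 622.7 -344.3  186.4] 89.8 tilt [-0.003  0.002 -1.   ] turn 0.003 n min 1.786955257702917 0.021067922110979964
[-0.0, 19.0, -1.0] -0.001
[-1.0, 18.0, -1.0] -0.001
[-0.0, 19.0, -0.0] -0.001
[-0.6, 18.4, -1.3] -0.001
```

View pics/z31.png

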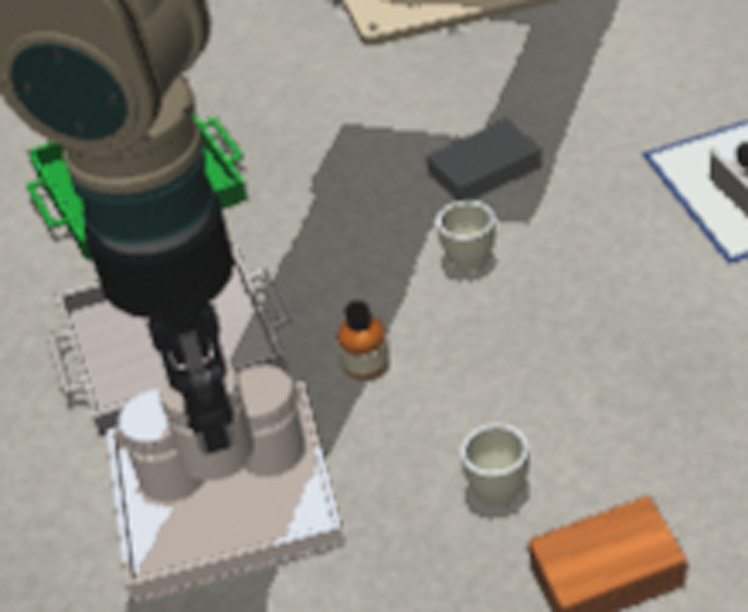

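Emit:
{"method": "jog_arm", "body": {"commands": [[[0,20,-1],[0,0,0],40],[[0,20,0],[0,0,0],40],[[0,18,0],[0,0,0],40],[[0,15,0],[0,0,0],40],[[0,0,0],[0,0,0],40]]}}

```text
t: 26.47
eef_pos: [621.8, -341.7, 110.7]
tcp_rot: [[0.0, -0.007, -1.0], [1.0, 0.005, 0.0], [0.005, -1.0, 0.007]]
wrist_force: [-1.3, 0.5, -1.5]
opening: 46.2
```

Emit:
{"method": "jog_arm", "body": {"commands": [[[0,0,0],[0,0,0],40],[[0,0,0],[0,0,0],40]]}}

```text
t: 26.63
eef_pos: [625.0, -344.5, 116.0]
tcp_rot: [[0.001, 0.001, -1.0], [1.0, -0.0, 0.001], [-0.0, -1.0, -0.001]]
wrist_force: [0.4, 0.1, 0.2]
opening: 46.4
```

Emit:
{"method": "jog_arm", "body": {"commands": [[[0,4,0],[0,0,0],40],[[0,3,0],[0,0,0],40],[[0,0,0],[0,0,0],40]]}}

```text
t: 26.88
eef_pos: [624.8, -345.1, 108.2]
tcp_rot: [[0.002, 0.0, -1.0], [1.0, -0.0, 0.002], [-0.0, -1.0, -0.0]]
wrist_force: [-0.5, -0.3, -1.6]
opening: 46.2
```

Emit:
{"method": "jog_arm", "body": {"commands": [[[0,2,0],[0,0,0],40],[[0,0,0],[0,0,0],40]]}}

```text
t: 27.05
eef_pos: [624.8, -345.3, 107.9]
tcp_rot: [[0.002, 0.001, -1.0], [1.0, -0.0, 0.002], [-0.0, -1.0, -0.001]]
wrist_force: [-2.7, 1.7, 6.5]
opening: 46.5
```

Emit:
{"method": "jog_arm", "body": {"commands": [[[0,0,0],[0,0,0],52],[[0,0,0],[0,0,0],58],[[0,0,0],[0,0,0],60],[[0,-12,0],[0,0,0],60],[[0,-25,0],[0,0,0],60]]}}

```text
t: 27.47
eef_pos: [622.3, -343.6, 139.4]
tcp_rot: [[0.002, -0.007, -1.0], [1.0, 0.005, 0.002], [0.005, -1.0, 0.007]]
wrist_force: [0.3, -0.3, -0.5]
opening: 59.8
```

Emit:
{"method": "jog_arm", "body": {"commands": [[[0,-30,0],[0,0,0],60],[[0,-15,0],[0,0,0],68],[[0,0,0],[0,0,0],68]]}}

```text
t: 27.72
eef_pos: [627.3, -346.9, 194.2]
tcp_rot: [[0.002, 0.008, -1.0], [1.0, -0.006, 0.002], [-0.006, -1.0, -0.008]]
wrist_force: [0.9, -0.5, 1.1]
opening: 67.8
```

```bash
python3 plan.py 662 -169 180 90 5; python3 -c "
from h import *
save('scene','z32',(60,130,280,310),3.4)"
```

```text
from [ 627.3 -346.9  194.2] 89.9 tilt [ 0.008 -0.006 -1.   ] turn 0.002 n min 4.360588086038166 0.013155428511424816
[36.0, 3.0, -7.0] -0.0
[35.0, 3.0, -7.0] -0.0
[36.0, 3.0, -7.0] -0.0
[35.0, 2.0, -6.0] -0.0
[36.0, 3.2, -7.4] -0.0
```

View pics/z32.png

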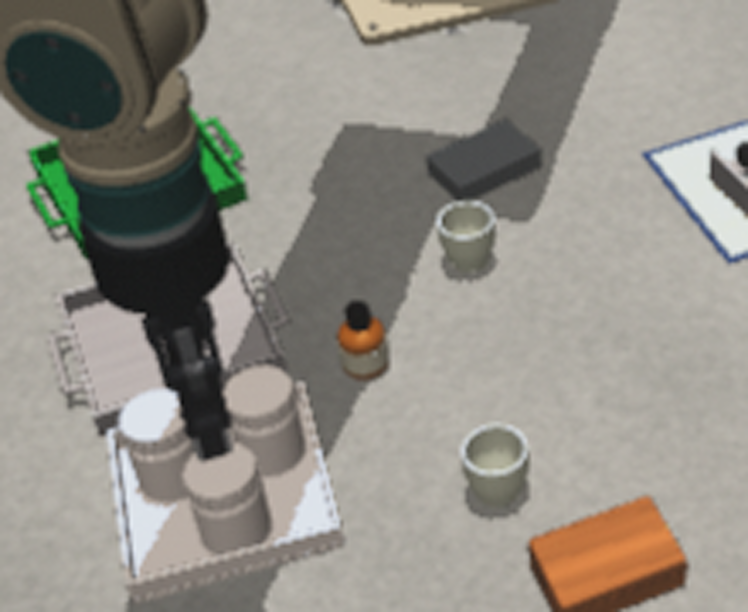

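All three jars stand upright in the white tray. Next is the crucible at (205,267); I'll turn the jaws 30° to keep away from the weight box at (240,295).

```bash
python3 plan.py 662 -169 180 60 5
```

```text
from [ 626.4 -346.3  191.6] 89.9 tilt [ 0.005 -0.004 -1.   ] turn -0.522 n min 4.344948647804928 4.176016112246312
[35.0, 2.0, -7.0] 0.104
[36.0, 3.0, -3.0] 0.104
[37.0, 2.0, 0.0] 0.104
[36.0, 2.0, 4.0] 0.104
[34.9, 2.6, 8.0] 0.104
```

Emit:
{"method": "jog_arm", "body": {"commands": [[[35,2,-7],[0,0.104,0],66],[[36,2,-3],[0,0.104,0],66],[[37,2,0],[0,0.104,0],66],[[36,2,4],[0,0.104,0],66],[[35,2,8],[0,0.104,0],66]]}}

```text
t: 28.18
eef_pos: [659.5, -165.9, 176.1]
tcp_rot: [[0.503, -0.003, -0.864], [0.864, 0.001, 0.503], [-0.0, -1.0, 0.003]]
wrist_force: [0.8, 0.1, -0.3]
opening: 66.2
```

Emit:
{"method": "jog_arm", "body": {"commands": [[[0,0,0],[0,0,0],66],[[0,0,0],[0,0,0],66],[[0,0,0],[0,0,0],66]]}}

```text
t: 28.43
eef_pos: [659.8, -167.6, 176.8]
tcp_rot: [[0.497, -0.002, -0.868], [0.868, 0.0, 0.497], [-0.001, -1.0, 0.002]]
wrist_force: [0.4, -0.6, -0.1]
opening: 65.6
```

```bash
python3 plan.py 662 -169 88 60 4; python3 -c "
from h import *
save('scene','z33',(130,200,290,330),4.6)"
```

```text
from [ 659.8 -167.6  176.8] 60.2 tilt [-0.002  0.    -1.   ] turn -0.003 n min 2.1303206985093492 0.02702655751618721
[-0.0, 22.0, -1.0] 0.001
[-0.0, 22.0, -0.0] 0.001
[-0.0, 23.0, -1.0] 0.001
[-0.1, 21.8, -0.6] 0.001
```

View pics/z33.png

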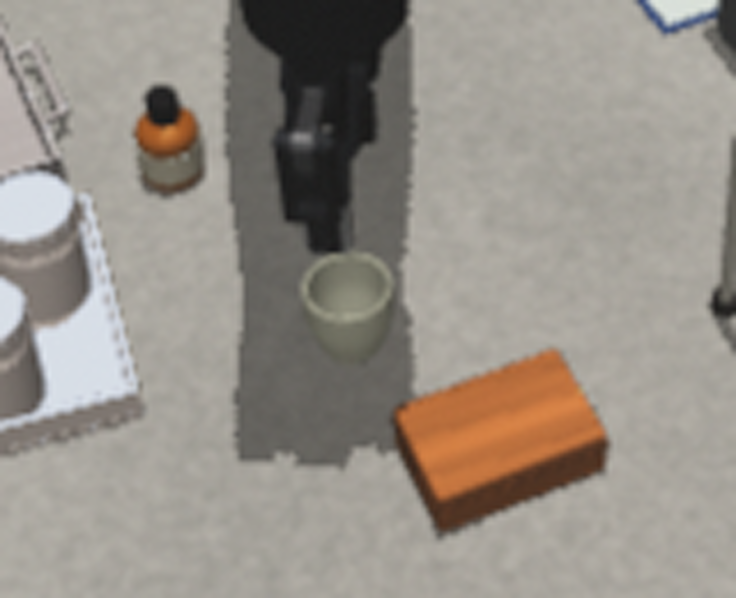

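The crucible stands at about (206,265) with the gripper over it, and the weight box is well clear. Descending.

Emit:
{"method": "jog_arm", "body": {"commands": [[[0,23,-1],[0,0,0],66],[[0,23,-1],[0,0,0],66],[[0,23,0],[0,0,0],66],[[0,19,0],[0,0,0],66],[[0,0,0],[0,0,0],66]]}}

```text
t: 28.9
eef_pos: [658.5, -169.5, 84.9]
tcp_rot: [[0.5, -0.008, -0.866], [0.866, 0.003, 0.5], [-0.002, -1.0, 0.009]]
wrist_force: [-1.0, 1.2, -0.9]
opening: 66.0
```

Emit:
{"method": "jog_arm", "body": {"commands": [[[0,0,0],[0,0,0],66],[[0,0,0],[0,0,0],66]]}}

```text
t: 29.07
eef_pos: [662.7, -170.1, 90.9]
tcp_rot: [[0.499, 0.001, -0.866], [0.866, -0.001, 0.499], [0.0, -1.0, -0.001]]
wrist_force: [0.1, 0.5, 0.4]
opening: 65.8
```

Emit:
{"method": "jog_arm", "body": {"commands": [[[0,0,0],[0,0,0],38],[[0,0,0],[0,0,0],38],[[0,0,0],[0,0,0],38],[[0,0,0],[0,0,0],38],[[0,0,0],[0,0,0],38]]}}

```text
t: 29.48
eef_pos: [663.5, -169.3, 92.1]
tcp_rot: [[0.498, 0.003, -0.867], [0.867, -0.002, 0.498], [0.0, -1.0, -0.004]]
wrist_force: [-0.5, -1.1, 6.0]
opening: 42.7
```

Emit:
{"method": "jog_arm", "body": {"commands": [[[0,-12,0],[0,0,0],38],[[0,-30,0],[0,0,0],38],[[0,-32,0],[0,0,0],38],[[0,-24,0],[0,0,0],38],[[0,0,0],[0,0,0],38]]}}

```text
t: 29.9
eef_pos: [665.6, -169.8, 195.5]
tcp_rot: [[0.498, 0.011, -0.867], [0.867, -0.004, 0.498], [0.002, -1.0, -0.011]]
wrist_force: [2.0, -0.2, 0.3]
opening: 42.7
```

```bash
python3 plan.py 430 -374 185 90 8; python3 -c "
from h import *
save('scene','z34',(130,200,290,330),4.6)"
```

```text
from [ 665.6 -169.8  195.5] 60.1 tilt [ 0.011 -0.004 -1.   ] turn 0.521 n min 7.481492610983758 4.170219579227592
[-37.0, 1.0, 13.0] -0.065
[-36.0, 2.0, 15.0] -0.065
[-35.0, 1.0, 17.0] -0.065
[-33.0, 1.0, 20.0] -0.065
[-32.0, 2.0, 22.0] -0.065
[-31.0, 1.0, 24.0] -0.065
[-29.0, 1.0, 26.0] -0.065
[-27.8, 1.5, 27.5] -0.065
```

View pics/z34.png

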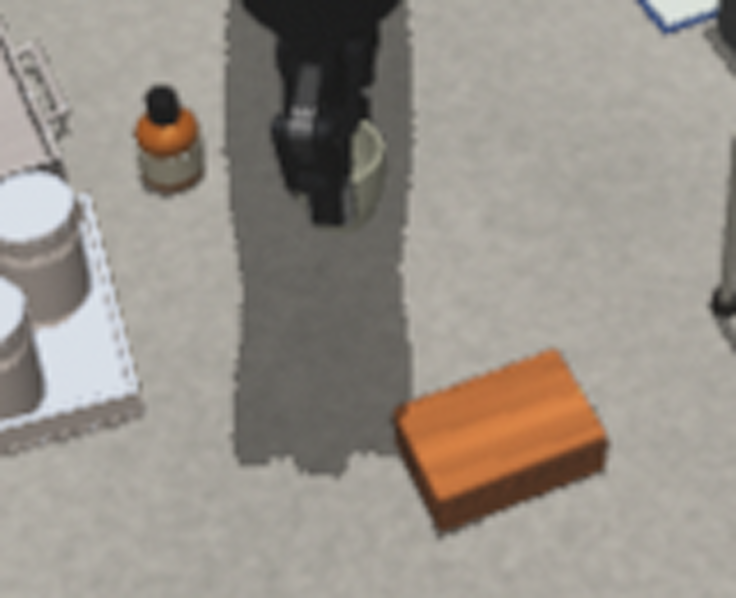

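The crucible is held upright (about (208,236)). Carrying it to the steel tray at (110,230), the one with handles that isn't green.

Emit:
{"method": "jog_arm", "body": {"commands": [[[-37,1,13],[0,-0.065,0],38],[[-36,1,15],[0,-0.065,0],38],[[-35,1,17],[0,-0.065,0],38],[[-33,1,20],[0,-0.065,0],38],[[-32,1,22],[0,-0.065,0],38]]}}

```text
t: 30.37
eef_pos: [512.7, -295.9, 181.6]
tcp_rot: [[0.191, -0.002, -0.982], [0.982, 0.002, 0.191], [0.001, -1.0, 0.002]]
wrist_force: [0.3, -0.9, 0.7]
opening: 42.8
```

Emit:
{"method": "jog_arm", "body": {"commands": [[[-31,1,24],[0,-0.065,0],38],[[-29,1,26],[0,-0.065,0],38],[[-28,1,27],[0,-0.065,0],38],[[0,0,0],[0,0,0],38],[[0,0,0],[0,0,0],38]]}}

```text
t: 30.78
eef_pos: [424.9, -373.6, 178.9]
tcp_rot: [[0.006, -0.001, -1.0], [1.0, 0.002, 0.006], [0.002, -1.0, 0.001]]
wrist_force: [0.3, 0.3, -1.5]
opening: 42.5
```

```bash
python3 plan.py 430 -374 103 90 4; python3 -c "
from h import *
save('scene','z35',(60,130,280,310),3.4)"
```

```text
from [ 424.9 -373.6  178.9] 89.7 tilt [-0.001  0.002 -1.   ] turn 0.006 n min 1.8233083361749676 0.0474722965647274
[-0.0, 19.0, -1.0] -0.001
[-0.0, 19.0, -2.0] -0.001
[-0.0, 19.0, -1.0] -0.001
[-0.3, 18.9, -1.1] -0.001
```

View pics/z35.png

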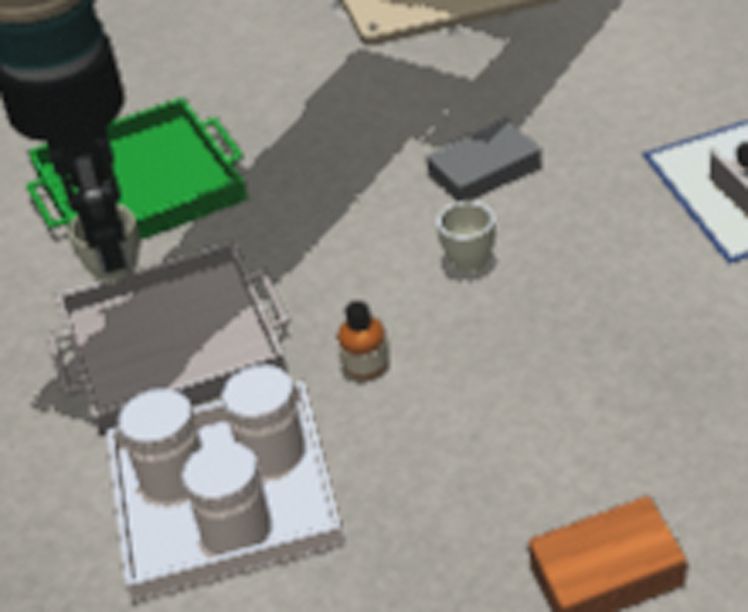

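Emit:
{"method": "jog_arm", "body": {"commands": [[[0,19,-2],[0,0,0],38],[[0,19,-2],[0,0,0],38],[[0,19,-1],[0,0,0],38],[[0,16,0],[0,0,0],38],[[0,0,0],[0,0,0],38]]}}

```text
t: 31.25
eef_pos: [431.2, -369.6, 103.0]
tcp_rot: [[-0.001, -0.005, -1.0], [1.0, 0.006, -0.001], [0.006, -1.0, 0.005]]
wrist_force: [-1.2, 0.9, -1.0]
opening: 42.8
```

Emit:
{"method": "jog_arm", "body": {"commands": [[[0,0,0],[0,0,0],38],[[0,0,0],[0,0,0],38]]}}

```text
t: 31.42
eef_pos: [433.0, -372.8, 107.5]
tcp_rot: [[0.0, 0.001, -1.0], [1.0, -0.0, 0.0], [-0.0, -1.0, -0.001]]
wrist_force: [-0.6, -0.1, -0.7]
opening: 42.8
```

Emit:
{"method": "jog_arm", "body": {"commands": [[[0,5,1],[0,0,0],38],[[0,4,1],[0,0,0],38],[[0,0,0],[0,0,0],38]]}}

```text
t: 31.67
eef_pos: [429.8, -373.0, 97.8]
tcp_rot: [[0.002, -0.0, -1.0], [1.0, 0.0, 0.002], [0.0, -1.0, 0.0]]
wrist_force: [-0.3, -0.7, -0.6]
opening: 43.2
```

Emit:
{"method": "jog_arm", "body": {"commands": [[[0,2,0],[0,0,0],38],[[0,0,0],[0,0,0],38]]}}

```text
t: 31.83
eef_pos: [430.1, -373.5, 96.3]
tcp_rot: [[0.002, 0.0, -1.0], [1.0, -0.001, 0.002], [-0.001, -1.0, -0.0]]
wrist_force: [0.1, 0.3, -0.2]
opening: 42.6
```

Emit:
{"method": "jog_arm", "body": {"commands": [[[0,1.5,0],[0,0,0],38],[[0,0,0],[0,0,0],38]]}}

```text
t: 32.0
eef_pos: [430.1, -373.8, 96.1]
tcp_rot: [[0.002, 0.0, -1.0], [1.0, -0.001, 0.002], [-0.001, -1.0, -0.0]]
wrist_force: [-1.6, 2.7, 8.4]
opening: 43.0
```

Emit:
{"method": "jog_arm", "body": {"commands": [[[0,0,0],[0,0,0],50],[[0,0,0],[0,0,0],58],[[0,0,0],[0,0,0],60],[[0,-12,0],[0,0,0],60],[[0,-25,0],[0,0,0],60]]}}

```text
t: 32.42
eef_pos: [428.0, -371.0, 128.9]
tcp_rot: [[0.002, -0.005, -1.0], [1.0, 0.006, 0.002], [0.006, -1.0, 0.005]]
wrist_force: [0.6, -0.2, 0.6]
opening: 60.1
```

Emit:
{"method": "jog_arm", "body": {"commands": [[[0,-30,0],[0,0,0],60],[[0,-15,0],[0,0,0],68],[[0,0,0],[0,0,0],68]]}}

```text
t: 32.67
eef_pos: [432.2, -375.5, 181.6]
tcp_rot: [[0.002, 0.006, -1.0], [1.0, -0.007, 0.002], [-0.007, -1.0, -0.006]]
wrist_force: [0.7, -0.5, 0.5]
opening: 67.8
```

```bash
python3 plan.py 430 -109 178 90 7; python3 -c "
from h import *
save('scene','z36',(60,130,280,310),3.4)"
```

```text
from [ 432.2 -375.5  181.6] 89.9 tilt [ 0.006 -0.007 -1.   ] turn 0.002 n min 6.391227972673145 0.012417947119743644
[38.0, 1.0, 0.0] -0.0
[38.0, 0.0, 1.0] -0.0
[38.0, 1.0, 0.0] -0.0
[38.0, 0.0, 0.0] -0.0
[38.0, 1.0, 1.0] -0.0
[38.0, 0.0, 0.0] -0.0
[38.5, 0.6, 0.6] -0.0
```

View pics/z36.png

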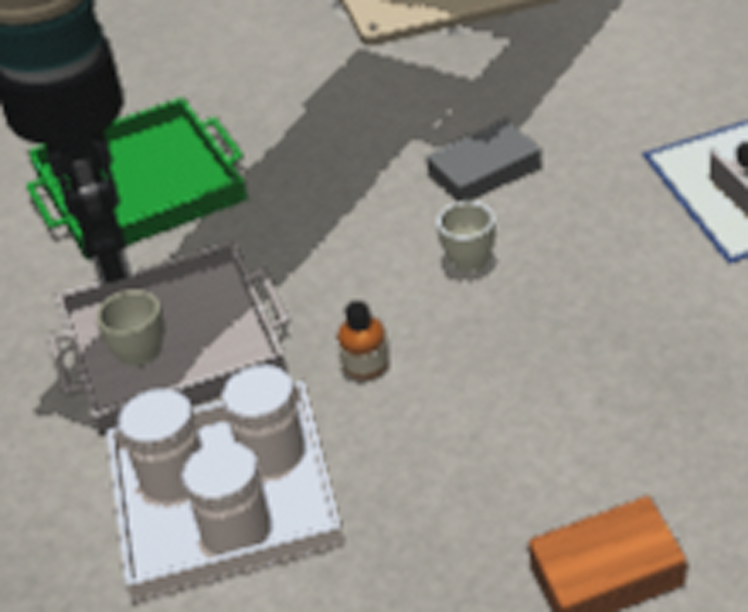

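The first crucible stands in the steel tray at about (99,226). Next is the second crucible, at (197,199).

Emit:
{"method": "jog_arm", "body": {"commands": [[[38,1,0],[0,0,0],66],[[38,0,1],[0,0,0],66],[[38,1,0],[0,0,0],66],[[38,0,0],[0,0,0],66],[[38,0,1],[0,0,0],66]]}}

```text
t: 33.13
eef_pos: [427.1, -181.1, 173.2]
tcp_rot: [[0.002, -0.002, -1.0], [1.0, 0.001, 0.002], [0.001, -1.0, 0.002]]
wrist_force: [0.4, 1.0, 0.6]
opening: 66.3
```

Emit:
{"method": "jog_arm", "body": {"commands": [[[38,0,0],[0,0,0],66],[[38,0,0],[0,0,0],66],[[0,0,0],[0,0,0],66],[[0,0,0],[0,0,0],66],[[0,0,0],[0,0,0],66]]}}

```text
t: 33.55
eef_pos: [428.1, -106.9, 173.8]
tcp_rot: [[0.001, -0.001, -1.0], [1.0, -0.0, 0.001], [-0.0, -1.0, 0.001]]
wrist_force: [0.4, -1.0, 0.1]
opening: 66.0
```

```bash
python3 plan.py 430 -109 90 90 4; python3 -c "
from h import *
save('scene','z37',(130,110,290,240),4.6)"
```

```text
from [ 428.1 -106.9  173.8] 90.0 tilt [-0.001 -0.    -1.   ] turn 0.001 n min 2.0117198087669257 0.005782080506445908
[-1.0, 21.0, -0.0] -0.0
[-0.0, 21.0, -1.0] -0.0
[-1.0, 21.0, -0.0] -0.0
[-0.1, 20.8, -0.9] -0.0
```

View pics/z37.png

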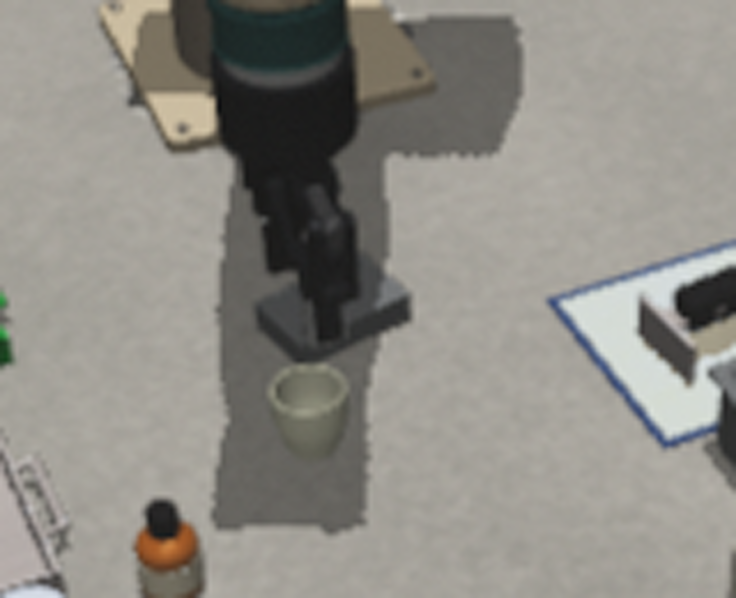

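```bash
python3 -c "
from h import *
f=lambda p,z:w('scene',(130+p[0]/4.6,110+p[1]/4.6),z).round(1)
print(f((305,362),0),f((258,312),15),f((410,300),15),f((304,345),15))
print([w('top',p,15).round(1) for p in((255,257),(287,250),(290,270),(259,276))])"
```

```text
[356.4 -89.1   0. ] [ 314.9 -105.2   15. ] [342.6 -12.   15. ] [357.6 -89.1  15. ]
[array([342.2, -14. ,  15. ]), array([ 361.3, -102.1,   15. ]), array([ 306.9, -109.8,   15. ]), array([290.6, -24.8,  15. ])]
```

The dark box (not a listed item) reaches only x = 361, so the finger at 382 clears it. Descending.

Emit:
{"method": "jog_arm", "body": {"commands": [[[-1,23,-1],[0,0,0],66],[[0,23,-1],[0,0,0],66],[[-1,22,0],[0,0,0],66],[[0,18,0],[0,0,0],66],[[0,0,0],[0,0,0],66]]}}

```text
t: 34.02
eef_pos: [427.8, -109.6, 85.2]
tcp_rot: [[0.004, -0.007, -1.0], [1.0, 0.002, 0.004], [0.002, -1.0, 0.007]]
wrist_force: [-0.9, -0.7, -0.3]
opening: 65.9
```

Emit:
{"method": "jog_arm", "body": {"commands": [[[0,0,0],[0,0,0],66],[[0,0,0],[0,0,0],66]]}}

```text
t: 34.18
eef_pos: [431.1, -110.3, 89.0]
tcp_rot: [[0.003, 0.001, -1.0], [1.0, -0.0, 0.003], [-0.0, -1.0, -0.001]]
wrist_force: [0.1, 0.1, -0.3]
opening: 66.0
```

Emit:
{"method": "jog_arm", "body": {"commands": [[[0,0,0],[0,0,0],38],[[0,0,0],[0,0,0],38],[[0,0,0],[0,0,0],38],[[0,0,0],[0,0,0],38],[[0,0,0],[0,0,0],38]]}}

```text
t: 34.6
eef_pos: [431.4, -109.7, 90.0]
tcp_rot: [[0.002, 0.002, -1.0], [1.0, -0.002, 0.002], [-0.002, -1.0, -0.002]]
wrist_force: [-2.1, -0.8, 5.4]
opening: 43.8
```

Emit:
{"method": "jog_arm", "body": {"commands": [[[0,-12,0],[0,0,0],38],[[0,-30,0],[0,0,0],38],[[0,-32,0],[0,0,0],38],[[0,-22,0],[0,0,0],38],[[0,0,0],[0,0,0],38]]}}

```text
t: 35.02
eef_pos: [434.1, -110.6, 190.1]
tcp_rot: [[0.001, 0.011, -1.0], [1.0, -0.004, 0.001], [-0.004, -1.0, -0.011]]
wrist_force: [1.8, -0.1, -0.3]
opening: 43.3
```

```bash
python3 plan.py 430 -315 185 90 5; python3 -c "
from h import *
save('scene','z38',(130,110,290,240),4.6)"
```

```text
from [ 434.1 -110.6  190.1] 89.9 tilt [ 0.011 -0.004 -1.   ] turn 0.001 n min 4.904582794105955 0.010500835911482653
[-41.0, 1.0, 1.0] -0.0
[-41.0, 1.0, 1.0] -0.0
[-41.0, 1.0, 0.0] -0.0
[-41.0, 1.0, 1.0] -0.0
[-40.4, 1.1, 0.8] -0.0
```

View pics/z38.png

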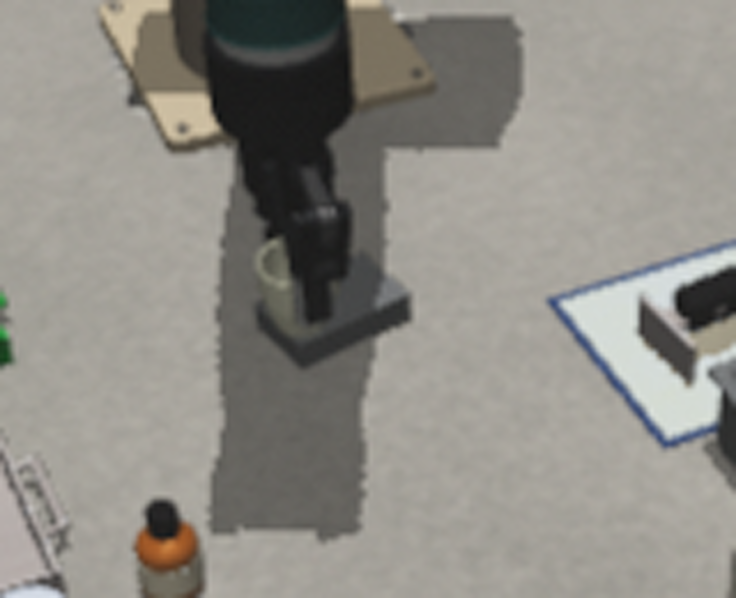

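The second crucible is held at (192,170). Carrying it to the steel tray, to the spot beside the first.

Emit:
{"method": "jog_arm", "body": {"commands": [[[-35,0,1],[0,0,0],38],[[-35,0,1],[0,0,0],38],[[-35,0,1],[0,0,0],38],[[-35,1,0],[0,0,0],38],[[-34,1,0],[0,0,0],38]]}}

```text
t: 35.48
eef_pos: [426.2, -284.2, 181.3]
tcp_rot: [[0.001, -0.001, -1.0], [1.0, 0.001, 0.001], [0.001, -1.0, 0.001]]
wrist_force: [0.4, 0.1, -0.9]
opening: 43.4
```

Emit:
{"method": "jog_arm", "body": {"commands": [[[-30,0,0],[0,0,0],38],[[0,0,0],[0,0,0],38],[[0,0,0],[0,0,0],38],[[0,0,0],[0,0,0],38]]}}

```text
t: 35.82
eef_pos: [426.2, -312.2, 181.1]
tcp_rot: [[0.002, -0.002, -1.0], [1.0, 0.002, 0.002], [0.002, -1.0, 0.002]]
wrist_force: [0.2, -0.4, -2.8]
opening: 43.4
```

```bash
python3 plan.py 430 -315 101 90 4; python3 -c "
from h import *
save('scene','z39',(60,130,280,310),3.4)"
```

```text
from [ 426.2 -312.2  181.1] 89.9 tilt [-0.002  0.002 -1.   ] turn 0.002 n min 1.925320938309161 0.015514017738638586
[-1.0, 20.0, -1.0] -0.0
[-0.0, 20.0, -1.0] -0.0
[-1.0, 20.0, -1.0] -0.0
[-0.8, 20.1, -0.8] -0.0
```

View pics/z39.png

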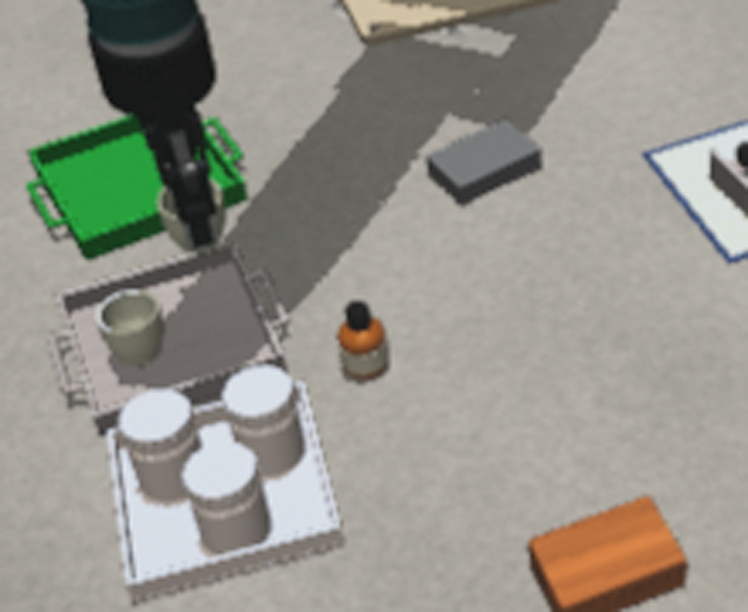

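The held crucible is over the free half of the steel tray (scene (116,195)), clear of the first. Lowering.

Emit:
{"method": "jog_arm", "body": {"commands": [[[-1,20,-1],[0,0,0],38],[[0,20,-1],[0,0,0],38],[[0,20,0],[0,0,0],38],[[0,17,0],[0,0,0],38],[[0,0,0],[0,0,0],38]]}}

```text
t: 36.28
eef_pos: [426.7, -310.4, 101.8]
tcp_rot: [[-0.0, -0.006, -1.0], [1.0, 0.006, -0.0], [0.006, -1.0, 0.006]]
wrist_force: [-0.9, -0.4, -2.0]
opening: 43.1
```

Emit:
{"method": "jog_arm", "body": {"commands": [[[0,0,0],[0,0,0],38],[[0,0,0],[0,0,0],38]]}}

```text
t: 36.45
eef_pos: [429.5, -313.7, 106.1]
tcp_rot: [[0.0, 0.0, -1.0], [1.0, -0.0, 0.0], [-0.0, -1.0, -0.0]]
wrist_force: [-0.2, -0.1, -0.4]
opening: 43.8
```

Emit:
{"method": "jog_arm", "body": {"commands": [[[0,5,0],[0,0,0],38],[[0,4,0],[0,0,0],38],[[0,0,0],[0,0,0],38]]}}

```text
t: 36.7
eef_pos: [429.1, -314.1, 96.4]
tcp_rot: [[0.001, 0.0, -1.0], [1.0, -0.0, 0.001], [-0.0, -1.0, -0.0]]
wrist_force: [0.1, -0.2, -2.0]
opening: 43.3
```

Emit:
{"method": "jog_arm", "body": {"commands": [[[0,2,0],[0,0,0],38],[[0,0,0],[0,0,0],38]]}}

```text
t: 36.87
eef_pos: [429.0, -314.2, 94.3]
tcp_rot: [[0.002, -0.0, -1.0], [1.0, 0.0, 0.002], [0.0, -1.0, 0.0]]
wrist_force: [-1.1, -0.2, 0.3]
opening: 43.1
```

Emit:
{"method": "jog_arm", "body": {"commands": [[[0,1.5,0],[0,0,0],38],[[0,0,0],[0,0,0],38]]}}

```text
t: 37.03
eef_pos: [429.1, -314.8, 94.0]
tcp_rot: [[0.002, -0.0, -1.0], [1.0, -0.001, 0.002], [-0.001, -1.0, 0.0]]
wrist_force: [-2.8, 0.2, 7.4]
opening: 43.4
```

Emit:
{"method": "jog_arm", "body": {"commands": [[[0,0,0],[0,0,0],50],[[0,0,0],[0,0,0],58],[[0,0,0],[0,0,0],60],[[0,-12,0],[0,0,0],60],[[0,-25,0],[0,0,0],60]]}}

```text
t: 37.45
eef_pos: [427.0, -312.3, 127.2]
tcp_rot: [[0.002, -0.005, -1.0], [1.0, 0.005, 0.002], [0.005, -1.0, 0.005]]
wrist_force: [0.1, 0.3, -1.0]
opening: 59.9
```

Emit:
{"method": "jog_arm", "body": {"commands": [[[0,-35,0],[0,0,0],60],[[0,-35,0],[0,0,0],60],[[20,-35,20],[0,0,0],60],[[20,-20,20],[0,0,0],60],[[0,0,0],[0,0,0],60]]}}

```text
t: 37.87
eef_pos: [389.7, -274.2, 256.8]
tcp_rot: [[0.001, 0.003, -1.0], [1.0, -0.003, 0.001], [-0.003, -1.0, -0.003]]
wrist_force: [0.1, 0.4, 0.1]
opening: 60.1
```

Run:
```python
from h import *
np.set_printoptions(precision=1,suppress=True)
save("scene","z40",s=1.5);save("top","z41",s=1.5)
for L in "spatula_a scoop puller_hook puller_heel jar_a crucible_a tote tote_lip".split():
  for n in("top","scene"):
    for d in spot_point(L,n):
        if d["p"]>.2:
            l=np.array(d["location"]); print(L,n,round(d["p"],2),l,w(n,l,60 if L=="tote_lip" else 0))
print(state()["t"])
```

```text
spatula_a top 0.29 [374.4 224.3] [ 433.5 -349.4    0. ]
spatula_a scene 0.69 [140.1 258.9] [ 552.2 -303.     0. ]
puller_hook top 0.56 [136.7 229.8] [417.3 315.5   0. ]
puller_hook scene 0.75 [324.7 165.5] [412.4 311.5  -0. ]
puller_hook scene 0.6 [129.  285.4] [ 621.  -346.2    0. ]
puller_heel top 0.55 [205. 222.] [439.3 125.4   0. ]
puller_heel scene 0.57 [275.9 188.8] [450.4 122.8   0. ]
jar_a top 0.91 [372.  160.3] [ 616.  -348.3    0. ]
jar_a top 0.87 [386.2 178. ] [ 565.  -387.1    0. ]
jar_a top 0.73 [360.6 176.7] [ 568.6 -314.4    0. ]
jar_a scene 0.95 [106.1 271.4] [ 557.6 -386.8    0. ]
jar_a scene 0.88 [128.7 285.6] [ 621.2 -347.     0. ]
jar_a scene 0.85 [139.3 259.3] [ 552.6 -305.1   -0. ]
jar_a scene 0.42 [122.6 276.1] [ 587.7 -353.9    0. ]
crucible_a top 0.46 [363.6 227.2] [ 425.3 -318.8    0. ]
crucible_a scene 0.93 [100.1 232.9] [ 422.9 -376.5    0. ]
crucible_a scene 0.87 [125.2 224.3] [ 417.9 -309.9    0. ]
crucible_a scene 0.58 [317.5 178. ] [456.4 259.6  -0. ]
tote top 0.89 [177.2 186. ] [540.9 204.9   0. ]
tote scene 0.59 [312.9 195.4] [519.3 207.2   0. ]
tote_lip top 0.59 [173.6 186.1] [531.8 206.6  60. ]
tote_lip scene 0.83 [319.2 178.5] [521.  219.7  60. ]
38.7667
```

View pics/z40.png

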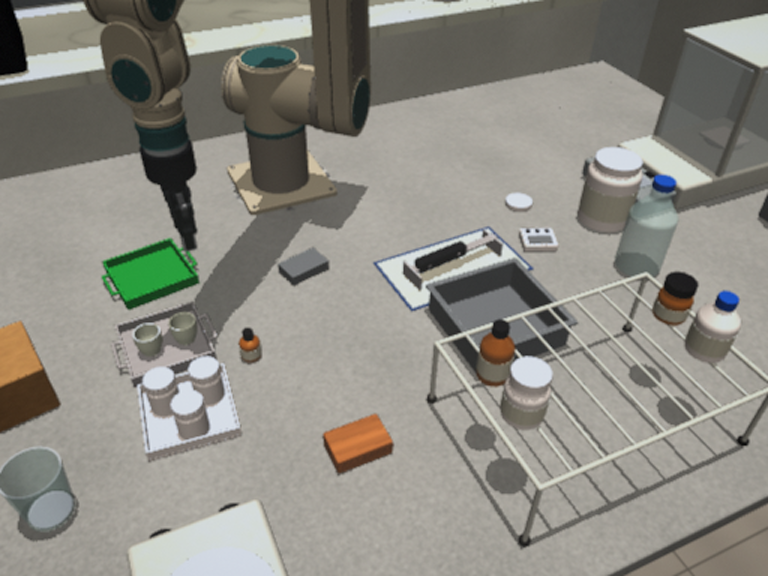

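View pics/z41.png

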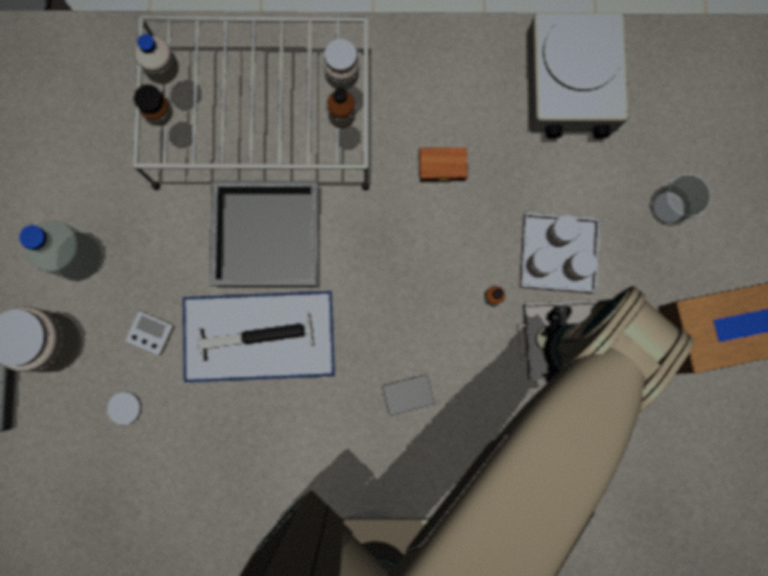

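Run:
```python
from h import *
for p in((213,185),(318,185),(211,285),(318,286)): print(w("top",(p[0]/1.5,p[1]/1.5),60).round(1))
for p in((135,167),(368,168)): print("wire",w("top",(p[0]/1.5,p[1]/1.5),130).round(1))
f=lambda p,z:w("top",(p[0]/1.5,p[1]/1.5),z).round(1)
for p in((565,230),(543,262),(581,266)): print("jar",f(p,70))
save("top","z42",(115,110,235,260),4);save("scene","z43",(60,190,180,310),5)
```

```text
[705.4 296.4  60. ]
[706.1 104.7  60. ]
[521. 295.  60.]
[519.5 102.9  60. ]
wire [717.6 417.6 130. ]
wire [717.2  13.7 130. ]
jar [ 621.2 -342.9   70. ]
jar [ 562.5 -301.3   70. ]
jar [ 555.4 -369.6   70. ]
```

View pics/z42.png

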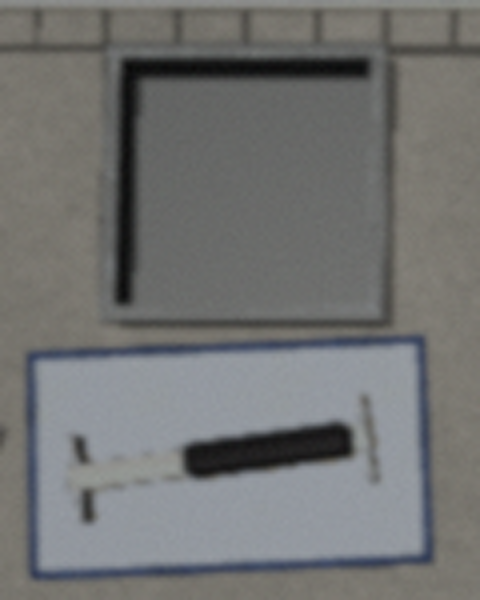

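View pics/z43.png

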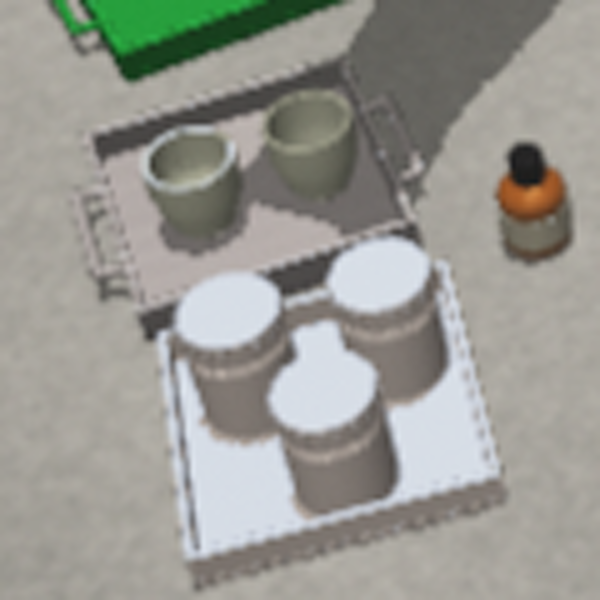

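Everything is in place: the tote is out, the puller is level within its pad, three jars and two crucibles are upright in their trays, and no spatula or scoop shows in either view.

```bash
python3 -c "
from plant import *
print(hand_in())"
```

```text
the job is handed in; nothing more can be done
None
```

I finished the clear-up and handed it in at about 39 s of the 210 s allowed. No verdict was reported, so these are my own checks from the last pictures.

- **Tote:** I hooked its front lip with the puller and drew it out without the gripper touching it. Its back rim ended about 8–12 mm in front of the shelf's front edge.
- **Puller:** it stands level on its pad. Hook and heel are both well inside the edges, with about 50 mm to spare along its length.
- **Jars and crucibles:** three jars stand upright in the white tray. Two crucibles stand upright in the steel tray with handles; I left the green look-alike alone.
- **Spatulas and scoop:** I saw none in either camera view, so the tote is empty. The networks did report spatulas a few times, but at the places of the puller, the jars and the steel tray, so I took those as false. Five movable items also fits the stated 5 to 7.
- **Amber bottle, timer and weight box:** untouched and standing where they were.

The two cameras disagreed by about 5–10 mm on the tote and tray positions, so I aimed near the middle of the two. The final pictures show all the jars and crucibles inside the tray walls.

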